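# Dock the desktop dust collector: up the ramp, over the lip and home against the stop

## Robot

A 6-joint arm with a two-finger parallel gripper is mounted at the origin on the work surface. World frame = base frame: x ahead of the robot, y to its left, z up, the work surface at z = 0. Lengths are in m, angles in rad, forces in N, time in s.
With the tool pointing down it reaches from about 0.35 to 0.725 m from the base axis. Payload 4.3 kg.
Tool frame: the origin (TCP) lies on the centre line of the jaws, within the pads' length; the fingertips stand 19 mm ahead of it and the grasp point (between the pads) is the TCP; x points along the fingers, z is the direction in which the jaws open and shut, and the axes are right-handed (so a half turn about x gives the same grasp; the last joint's range is limited). The gripper opens to 85 mm and grips with 20 to 120 N. Pads are 22 mm wide; open, the fingers measure 114 mm over their backs; the gripper's body (76 mm by 85 mm) begins 54 mm behind the grasp point. The pads swing forward as they close: fully open they stand 13 mm farther back than shut.
Start: joints at [-1.367, 0.377, 0.081, 1.274, 0, 1.46], TCP at [0.177, -0.547, 0.217] pointing down, gripper open.
Joint ranges: [-2.72, 2.72], [-0.84, 1.66], [-1.02, 1.22], [-1.77, 2.12], [-1.37, 1.28], [-3.14, 3.14]. Speed limits (rad/s): [2.57, 2.57, 3.14, 3.14, 3.14, 3.14].

## Interface

Orientations are given as a rotation vector (axis times angle).
In Python, from rig import manip gives the robot as it stands.
- The arm moves only by the tool jog_arm, never from a script. Its argument "rows" is a list of rows, each an object of numbers: "tx", "ty", "tz": the shift along the world's x, y, z in m; "spin": the turn about the world's z in degrees; "fingers": the closure, from -1 (fully open) to 1 (shut). In form: [{"tx": .., "ty": .., "tz": .., "spin": .., "fingers": ..}, ...]. A call has 1 to 20 rows; each row shifts and turns the commanded pose from where the row before left it; what a row does not reach is not made up. A row lasts 1/8 s, in which the tool goes at most 62.5 mm and 10.7 degrees, less where a joint would pass 70% of its speed; a pose out of reach is approached as far as the arm can. A call with a gripper value outside its range is refused whole. The fingers move at their own pace and stop on an object; "force" is the grip in N (left out, the last holds). Time passes only in rows, so rows that do not move let the fingers close. It gives the time, the measured TCP pose, the force and the opening at its end, in the units of the state.
- manip.observe(): the state, without advancing time (a new reading comes with each control period).
- manip.grab_frame(name): name is "scene" or "top"; returns a dict with "color" (400x640x3 uint8, red, green, blue), "intrinsics" (3x3 intrinsics, pixels), "extrinsics" (4x4, takes a point from camera to world coordinates). Camera axes: x right, y down, z forward; pixel columns grow to the right and rows downward; lengths in m; the calibration is good to about 2 mm. A picture is of the moment at which its call begins. There is no depth.
- manip.sign_off(): hands the job in, once; it reports no verdict.
The state is a dict: "time": time; "joint_pos": joint angles; "qvel": joint speeds; "tau": joint torques, N m; "eef_pos": TCP position; "tcp_rot": TCP orientation; "contact_force": force on the tool from outside, world axes, zero at the start; "wrist_torque": the same for the moment, N m; "gripper_width": opening from 0.0 (shut) to 1.0 (fully open).
Only numpy, scipy, OpenCV 4.12 (cv2) and the standard library are available. Lean on these libraries where they do the work, as an engineer would, in place of code of your own. Each camera call takes 0.05 s, during which the arm holds its last target.

## Task

Push the little white dust collector, fan side up, up the ramp of its charging dock and over the lip so that it drops flat into the dock's well, then carry on until you feel it meet the end stop and press it firmly home there for half a second. Slide it, do not lift it in, and push gently: about 10 N is plenty, never more than 20 N. Leave it sitting home and flat in the dock, let go of it, and leave the other things on the table undisturbed.

Things in the scene. Friction and masses are not known exactly. Their poses are not given: they have to be found in the camera images.
- collector: Loose white dust collector: a box 100 mm long (its x), 96 wide (y), 50 tall, black round fan grille on top. Two grey runners (8 mm round, at y = +34 and -34 mm) lift the box 8 mm. 0.35 to 0.7 kg. Origin: centre of its underside (runner bottoms), z up. Nose at x = +50 mm. Too wide to grasp. It starts on the table before the ramp, up to 10 mm off the dock's centre line and 0.2 rad askew.
- collector_tail (a point): Centre of the collector's rear face, the flat face to push, 29 mm above its underside; the face is 96 mm wide and runs from 8 to 50 mm above the underside. Same axes as the collector.
- dock: Charging dock of white and grey plastic, fixed on the table. Origin: on the table below the lip's crest, on the centre line; x is the way to push, z up. The crest is 14 mm above the table; behind it the lip drops 6 mm to a level well. Side cheeks 102 mm apart, tops 24 mm high, from x = -40 to 162 mm, flare to 123 mm apart at x = -103 mm, a funnel. Its friction on the collector is 0.25 to 0.4, the table's up to 0.75.
- dock_foot (a point): Foot of the dock's grey ramp, on the table on the centre line, at x = -70 mm of the dock; from here the ramp rises evenly 14 mm to the crest at x = 0. Same axes as the dock.
- dock_well (a point): Middle of the well's floor, 8 mm above the table, at dock x = 80 mm. Axes as the dock. Across the well stands a rigid end stop (stop_c0; 94 mm wide, top 32 mm above the table), clamped with its face anywhere from dock x = 106 to 130 mm: not measured, to be felt; it does not yield. In the well the collector's origin is at dock x = 50 (tail at the lip) to 56-80 mm (nose on the stop).
- jar_a: Bystander, not to be disturbed: a squat black lidded gel jar, 56 mm across and 46 mm tall. Origin: centre of its underside.
- jar_b: Bystander, not to be disturbed: a second black gel jar, the same size. Origin: centre of its underside.
- polish: Bystander, not to be disturbed: a slim clear polish bottle with a black cap, 26 mm across and 66 mm tall. Origin: centre of its underside.
- buffer: Bystander, not to be disturbed: a white buffer block lying down, 95 x 26 x 26 mm. Origin: centre of its underside.
- dish: Bystander, not to be disturbed: a small white ceramic cup, 52 mm across and 28 mm tall. Origin: centre of its underside.
- spritz: Bystander, not to be disturbed: a clear bottle with a white cap, 36 mm across and 105 mm tall. Origin: centre of its underside.
- file: Bystander, not to be disturbed: a flat grey nail file lying down, 154 x 24 x 4 mm. Origin: centre of its underside.
Mind the look-alikes: they are no part of the job. Of the things shaped like the collector, the white one is meant.

How it is judged:
By the outcome, as a careful person would: the job done as asked, in the order asked, and still so for the second after the job is handed in, with the robot touching nothing.
It also fails if it takes over 58 s, if anything falls off the work surface, if the arm or the gripper's body presses on something with over 40 N, if the wrist force passes 120 N, or if a joint passes its speed limit or range.

## Working session

There is one attempt and no reset: what is moved stays moved. The work goes in short steps, Python scripts to look and compute and a tool call to move; the robot and the scene stay as the last step left them, time stands still between calls to the robot, and variables do not carry over. Pictures are saved under pics/ and viewed, and the job is handed in when it is done.

Besides the shell and the picture viewer there is one more tool, called after "Call:" by a JSON object that holds its "api" and its "payload". jog_arm: Moves the arm, as the interface text tells. Its arguments: {"type":"object","properties":{"rows":{"type":"array","items":{"type":"object","properties":{"tx":{"type":"number"},"ty":{"type":"number"},"tz":{"type":"number"},"spin":{"type":"number"},"fingers":{"type":"number"}}}},"force":{"type":"number"}},"required":["rows"]}

```bash
ls; mkdir -p pics
python3 - <<'E'
from rig import manip
import cv2,json
print(manip.observe())
for n in("scene","top"):
    f=manip.grab_frame(n); cv2.imwrite(f"pics/{n}0.png",f["color"][:,:,::-1]); print(f["intrinsics"],f["extrinsics"])
E
```

```text
pics
{'time': 0.0, 'joint_pos': array([-1.36730090e+00,  3.78074403e-01,  7.96212376e-02,  1.27440589e+00,
        2.64830696e-05,  1.46051256e+00]), 'qvel': array([-3.34132360e-04,  3.23177127e-04,  7.34608447e-04, -3.19512302e-04,
       -3.61898513e-05, -2.97684817e-05]), 'tau': array([ 2.11122744e-03, -4.63607240e+01,  2.69874108e+01,  2.07014638e-02,
        8.58247830e-06, -3.91320469e-06]), 'eef_pos': array([ 0.17735941, -0.54623724,  0.21595264]), 'tcp_rot': array([ 0.97640035,  1.34300545, -0.97406385]), 'contact_force': array([-0.63244595, -1.05488279, -0.53756647]), 'wrist_torque': array([-0.01620469, -0.00566271,  0.02520575]), 'gripper_width': 0.9994698849047868}
[[464.32838371   0.         319.42296757]
 [  0.         464.32838371 200.03147471]
 [  0.           0.           1.        ]] [[ 0.55281682  0.58056722 -0.59777527  1.22169158]
 [ 0.83307343 -0.36821442  0.41280359 -0.53222739]
 [ 0.01955076 -0.72619546 -0.68721025  0.86299108]
 [ 0.          0.          0.          1.        ]]
[[514.41702733   0.         315.19121486]
 [  0.         514.41702733 199.58651616]
 [  0.           0.           1.        ]] [[-0.02186044 -0.9986266   0.04761339  0.45159263]
 [-0.99956186  0.0208807  -0.02097799 -0.00335161]
 [ 0.01995498 -0.04805111 -0.99864553  1.32322797]
 [ 0.          0.          0.          1.        ]]
```

View pics/scene0.png

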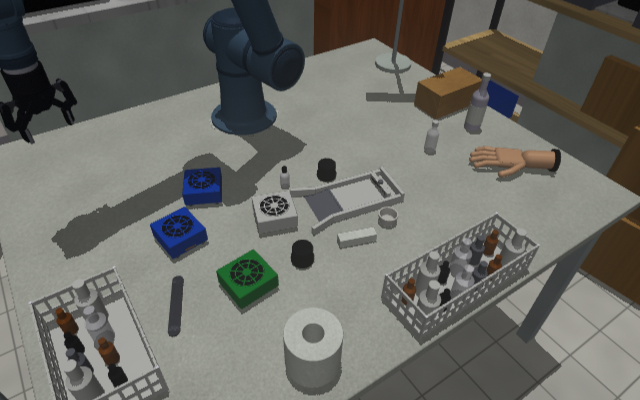

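View pics/top0.png

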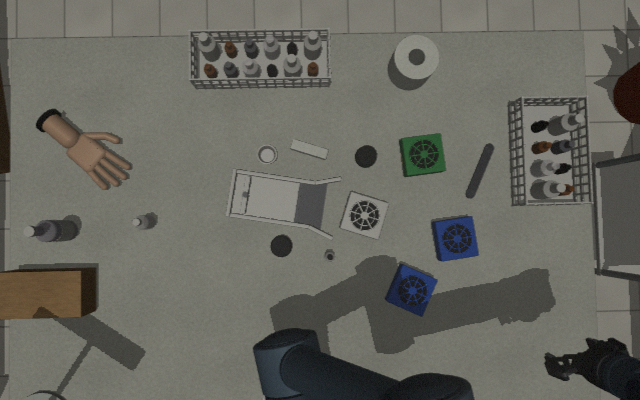

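The top view shows the white collector at about (364,215). The dock runs left from it, with the ramp near (310,203), and the push goes roughly towards world +y. I'll enlarge it to read corners.

Run:
```python
import cv2
i=cv2.imread("pics/top0.png")
c=i[130:270,220:400]; cv2.imwrite("pics/crop_top.png",cv2.resize(c,None,fx=4.4,fy=4.4,interpolation=cv2.INTER_CUBIC)[:600])
c=i[185:245,335:395]; cv2.imwrite("pics/crop_col.png",cv2.resize(c,None,fx=10,fy=10,interpolation=cv2.INTER_CUBIC))
i=cv2.imread("pics/scene0.png")
c=i[150:260,240:420]; cv2.imwrite("pics/crop_sc.png",cv2.resize(c,None,fx=4.4,fy=4.4,interpolation=cv2.INTER_CUBIC))
```

```text
(no output)
```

View pics/crop_top.png

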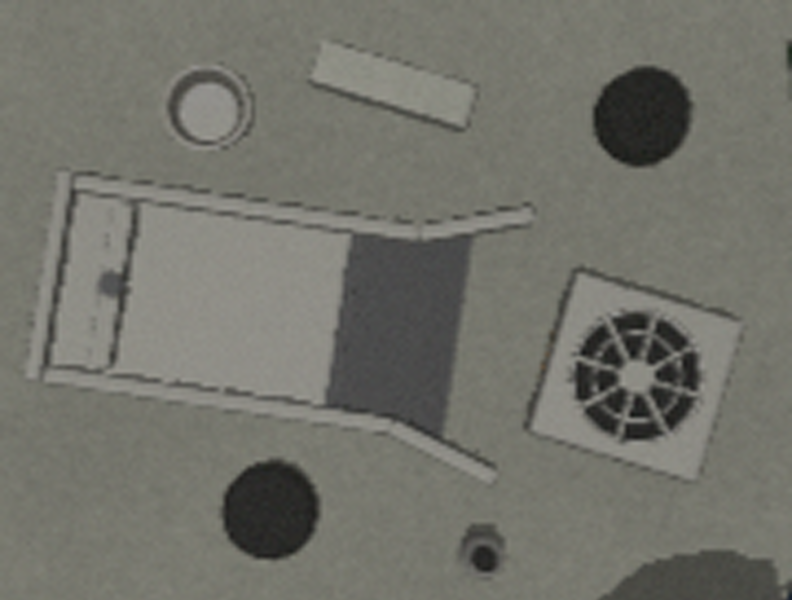

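View pics/crop_col.png

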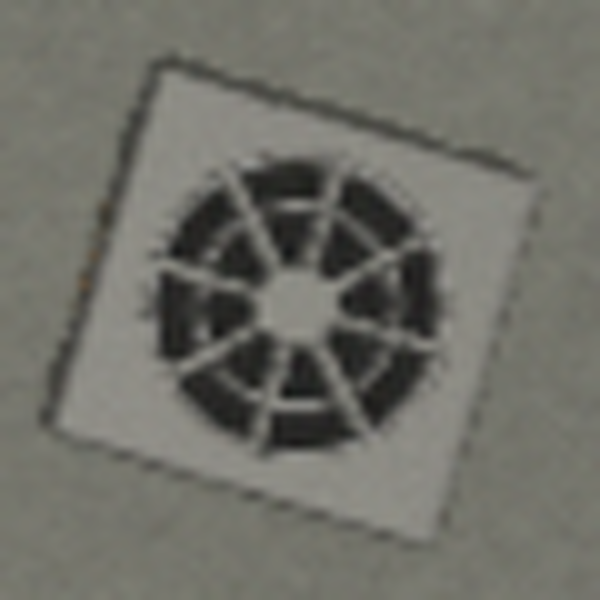

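View pics/crop_sc.png

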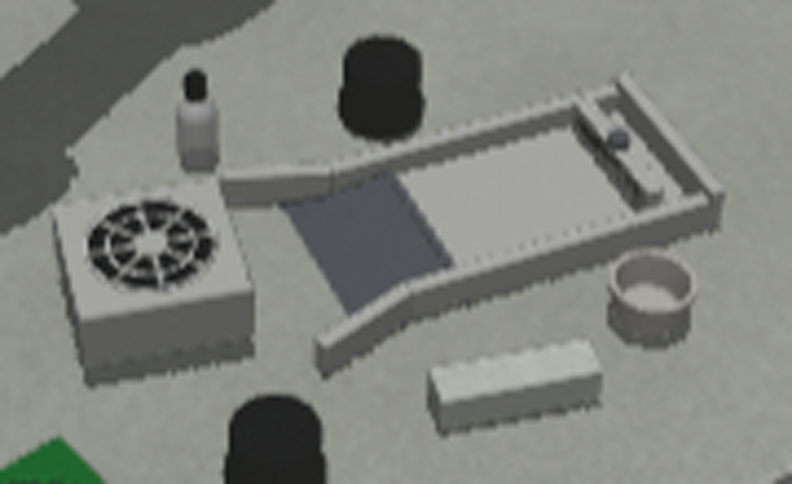

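```bash
cat > h.py <<'E'
import numpy as np
K=np.array([[514.41702733,0,315.19121486],[0,514.41702733,199.58651616],[0,0,1]])
E=np.array([[-0.02186044,-0.9986266,0.04761339,0.45159263],[-0.99956186,0.0208807,-0.02097799,-0.00335161],[0.01995498,-0.04805111,-0.99864553,1.32322797],[0,0,0,1]])
def W(u,v,z):
    d=E[:3,:3]@np.linalg.solve(K,[u,v,1]); t=(z-E[2,3])/d[2]; return E[:3,3]+t*d
def P(p):
    c=E[:3,:3].T@(np.array(p)-E[:3,3]); q=K@c; return q[:2]/q[2]
def crop(x,y,s,u0,v0,z): return W((x+.5)/s-.5+u0,(y+.5)/s-.5+v0,z)
E
python3 - <<'E'
from h import *
np.set_printoptions(precision=4,suppress=True)
T=lambda x,y,z:crop(x,y,4.4,220,130,z)
c=np.array([crop(x,y,10,335,185,.058) for x,y in[(165,68),(540,180),(432,543),(50,430)]]) # nose-far, tail-far, tail-near, nose-near
print(c, "ctr",c.mean(0)); print([np.linalg.norm(c[i]-c[(i+1)%4]) for i in range(4)])
a=(c[0]+c[3]-c[1]-c[2]); print("col yaw",np.arctan2(a[1],a[0])); print("yaw alt",[np.arctan2(*(d[1::-1])) for d in (c[0]-c[1],c[3]-c[2])], np.arctan2(*( (c[3]-c[0]+c[2]-c[1])[1::-1]))+np.pi)
print("fan",crop(303,305,10,335,185,.058))
f=[T(472,238,0),T(444,432,0)];k=[T(353,236,.014),T(326,403,.014)]
print("foot",f,np.linalg.norm(f[0]-f[1]));print("crest",k,np.linalg.norm(k[0]-k[1]))
b=[T(420,233,.024),T(388,422,.024)]; print("bend",b)
# cheeks inner/outer top edges
for n,p in dict(up=[(78,186),(415,236)],upo=[(78,178),(420,226)],lo=[(45,372),(395,423)],footl=[(472,238),(444,432)],ends=[(62,175),(35,376)]).items():
    q=[T(x,y,.024 if n!='footl' else 0) for x,y in p]; d=q[0]-q[1]; print(n,q,np.arctan2(d[1],d[0]),np.linalg.norm(d))
for n,p,z in[("flareup",(532,214),.024),("flarelo",(493,476),.024),("jarA",(643,116),.046),("jarB",(271,510),.046),("polish",(486,558),.066),("stop1",(133,200),.032),("stop2",(113,368),.032)]: print(n,T(*p,z))
E
```

```text
[[ 0.5304 -0.1189  0.058 ]
 [ 0.5008 -0.2109  0.058 ]
 [ 0.412  -0.1817  0.058 ]
 [ 0.4418 -0.0883  0.058 ]] ctr [ 0.4713 -0.1499  0.058 ]
[np.float64(0.09667139551917955), np.float64(0.0934574277103828), np.float64(0.09802427442904403), np.float64(0.09369400919442704)]
col yaw 1.260625493702936
yaw alt [np.float64(1.2595060971338254), np.float64(1.261729440949535)] 5.958094255708067
fan [ 0.4712 -0.1515  0.058 ]
foot [array([ 0.5551, -0.0622,  0.    ]), array([ 0.4418, -0.0433,  0.    ])] 0.11480853823023311
crest [array([0.5565, 0.0074, 0.014 ]), array([0.4602, 0.025 , 0.014 ])] 0.09796242414845521
bend [array([ 0.5567, -0.0313,  0.024 ]), array([ 0.4485, -0.0106,  0.024 ])]
up [array([0.5877, 0.1646, 0.024 ]), array([ 0.555 , -0.0284,  0.024 ])] 1.4028325252057638 0.1957366353684584
upo [array([0.5924, 0.1646, 0.024 ]), array([ 0.5607, -0.0314,  0.024 ])] 1.4107699208146958 0.19845460741518162
lo [array([0.4813, 0.185 , 0.024 ]), array([ 0.4478, -0.0146,  0.024 ])] 1.404371605048831 0.20235953839683254
footl [array([ 0.5551, -0.0622,  0.    ]), array([ 0.4418, -0.0433,  0.    ])] -0.16596409777458082 0.11480853823023311
ends [array([0.5943, 0.1737, 0.024 ]), array([0.4791, 0.1907, 0.024 ])] -0.14698255020173634 0.11637391854028664
flareup [ 0.5664 -0.0961  0.024 ]
flarelo [ 0.4162 -0.0701  0.024 ]
jarA [ 0.619 -0.159  0.046]
jarB [0.4006 0.0563 0.046 ]
polish [ 0.3722 -0.063   0.066 ]
stop1 [0.5783 0.1324 0.032 ]
stop2 [0.4826 0.1453 0.032 ]
```

```bash
cat >> h.py <<'E'
DY=1.407; D0=np.array([.5097,.0161])
d=np.array([np.cos(DY),np.sin(DY)]); n=np.array([-d[1],d[0]])
def toD(p): v=np.array(p[:2])-D0; return np.array([v@d,v@n])
def toW(x,l): return D0+x*d+l*n
def tool(s):
    from scipy.spatial.transform import Rotation as R
    M=R.from_rotvec(s["tcp_rot"]).as_matrix()
    z=M[:,2]; yaw=np.arctan2(z[1],z[0])-np.pi/2   # push heading (mod pi)
    yaw=(yaw+np.pi/2)%np.pi-np.pi/2
    return yaw, M[:,0]
def rep():
    from rig import manip
    s=manip.observe(); y,a=tool(s); p=s["eef_pos"]; f=s["contact_force"]
    print("t %.2f tcp"%s["time"],p.round(4),"dock",toD(p).round(4),"heading-dock(deg)",round(np.degrees((y-DY+np.pi/2)%np.pi-np.pi/2),2),"F along/lat/z",(f[:2]@d).round(2),(f[:2]@n).round(2),f[2].round(2),"w",round(s["gripper_width"],3))
E
python3 - <<'E'
from h import *
from rig import manip
rep(); s=manip.observe(); print(tool(s),s["joint_pos"][5])
print("col dock",toD((.4713,-.1499)), "tail",toD((.456,-.1975)),toW(-.25,.02))
for p in[(456,238),(412,290),(423,155)]: print(W(*p,.058))
E
```

```text
t 0.10 tcp [ 0.1773 -0.5463  0.216 ] dock [-0.6091  0.2362] heading-dock(deg) -62.64 F along/lat/z 0.32 -1.09 0.02 w 0.996
(np.float64(0.3137513264653564), array([-3.85679828e-04,  1.83368727e-03, -9.99998244e-01])) 1.4605066988208073
col dock [-0.17003984  0.01081726] tail [-0.21949762  0.01815058] [ 0.44920147 -0.22729254]
[ 0.40977898 -0.37529431  0.058     ]
[ 0.28511471 -0.26238667  0.058     ]
[ 0.61715569 -0.30010585  0.058     ]
```

Call:
{"api": "jog_arm", "payload": {"rows": [{"tx":0.0268,"ty":0.0315,"spin":5.42,"fingers":-0.2},{"tx":0.0268,"ty":0.0315,"spin":5.42,"fingers":-0.2},{"tx":0.0268,"ty":0.0315,"spin":5.42,"fingers":-0.2},{"tx":0.0268,"ty":0.0315,"spin":5.42,"fingers":-0.2},{"tx":0.0268,"ty":0.0315,"spin":5.42,"fingers":-0.2},{"tx":0.0268,"ty":0.0315,"spin":5.42,"fingers":-0.2},{"tx":0.0268,"ty":0.0315,"spin":5.42,"fingers":-0.2},{"tx":0.0268,"ty":0.0315,"spin":5.42,"fingers":-0.2},{"tx":0.0268,"ty":0.0315,"spin":5.42,"fingers":-0.2},{"tx":0.0268,"ty":0.0315,"spin":5.42,"fingers":-0.2},{"tz":-0.03},{"tz":-0.03},{"tz":-0.03},{"tz":-0.03},{"tz":-0.02},{"tz":-0.01},{"tz":0}]}}

```text
validation failed for argument at $.ro...
```

Run:
```python
from h import *
from rig import manip
import cv2
rep()
i=manip.grab_frame("scene")["color"][:,:,::-1]
cv2.imwrite("pics/s1.png",cv2.resize(i[110:260,150:350],None,fx=4,fy=4,interpolation=cv2.INTER_CUBIC))
i=manip.grab_frame("top")["color"][:,:,::-1]
cv2.imwrite("pics/t1.png",cv2.resize(i[130:280,260:460],None,fx=4,fy=4,interpolation=cv2.INTER_CUBIC))
```

```text
t 0.10 tcp [ 0.1773 -0.5463  0.216 ] dock [-0.6091  0.2362] heading-dock(deg) -62.64 F along/lat/z 0.32 -1.09 0.02 w 0.996
```

View pics/s1.png

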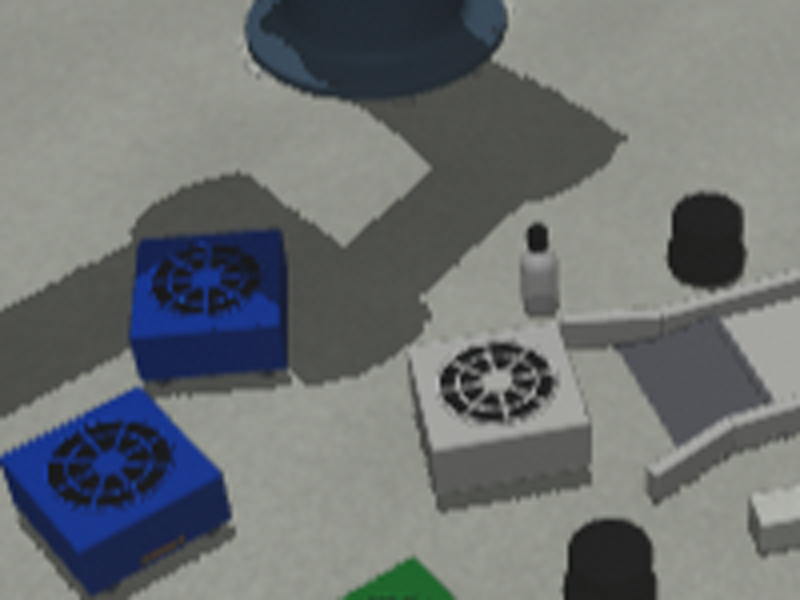

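View pics/t1.png

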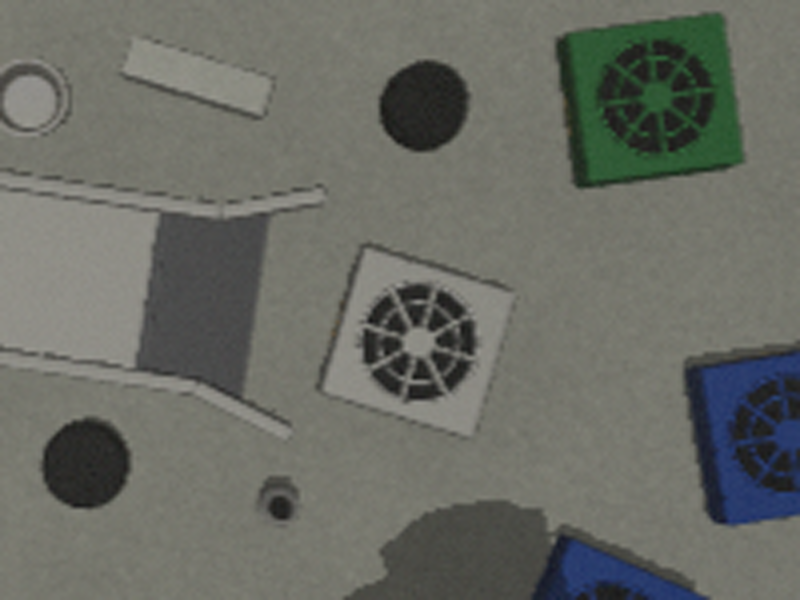

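The call was refused and the arm hasn't moved, and the scene is unchanged. I'll retry with every field filled in.

Call:
{"api": "jog_arm", "payload": {"rows": [{"tx":0.0268,"ty":0.0315,"tz":0.0,"spin":5.42,"fingers":-0.2},{"tx":0.0268,"ty":0.0315,"tz":0.0,"spin":5.42,"fingers":-0.2},{"tx":0.0268,"ty":0.0315,"tz":0.0,"spin":5.42,"fingers":-0.2},{"tx":0.0268,"ty":0.0315,"tz":0.0,"spin":5.42,"fingers":-0.2},{"tx":0.0268,"ty":0.0315,"tz":0.0,"spin":5.42,"fingers":-0.2},{"tx":0.0268,"ty":0.0315,"tz":0.0,"spin":5.42,"fingers":-0.2},{"tx":0.0268,"ty":0.0315,"tz":0.0,"spin":5.42,"fingers":-0.2},{"tx":0.0268,"ty":0.0315,"tz":0.0,"spin":5.42,"fingers":-0.2},{"tx":0.0268,"ty":0.0315,"tz":0.0,"spin":5.42,"fingers":-0.2},{"tx":0.0268,"ty":0.0315,"tz":0.0,"spin":5.42,"fingers":-0.2},{"tx":0,"ty":0,"tz":-0.03,"spin":0,"fingers":-0.2},{"tx":0,"ty":0,"tz":-0.03,"spin":0,"fingers":-0.2},{"tx":0,"ty":0,"tz":-0.03,"spin":0,"fingers":-0.2},{"tx":0,"ty":0,"tz":-0.03,"spin":0,"fingers":-0.2},{"tx":0,"ty":0,"tz":-0.03,"spin":0,"fingers":-0.2},{"tx":0,"ty":0,"tz":0,"spin":0,"fingers":-0.2}]}}

```text
time: 2.2
eef_pos: [0.4433, -0.2304, 0.0648]
tcp_rot: [0.246, 1.562, -0.242]
contact_force: [0.3, -0.7, -0.8]
gripper_width: 0.598
```

Run:
```python
from h import *
from rig import manip
import cv2
rep()
i=manip.grab_frame("scene")["color"][:,:,::-1]
cv2.imwrite("pics/s2.png",cv2.resize(i[110:260,150:350],None,fx=4,fy=4,interpolation=cv2.INTER_CUBIC))
i=manip.grab_frame("top")["color"][:,:,::-1]
cv2.imwrite("pics/t2.png",cv2.resize(i[130:280,260:460],None,fx=4,fy=4,interpolation=cv2.INTER_CUBIC))
```

```text
t 2.20 tcp [ 0.4433 -0.2304  0.0648] dock [-0.2541  0.0253] heading-dock(deg) -8.44 F along/lat/z -0.65 -0.44 -0.78 w 0.598
```

View pics/s2.png

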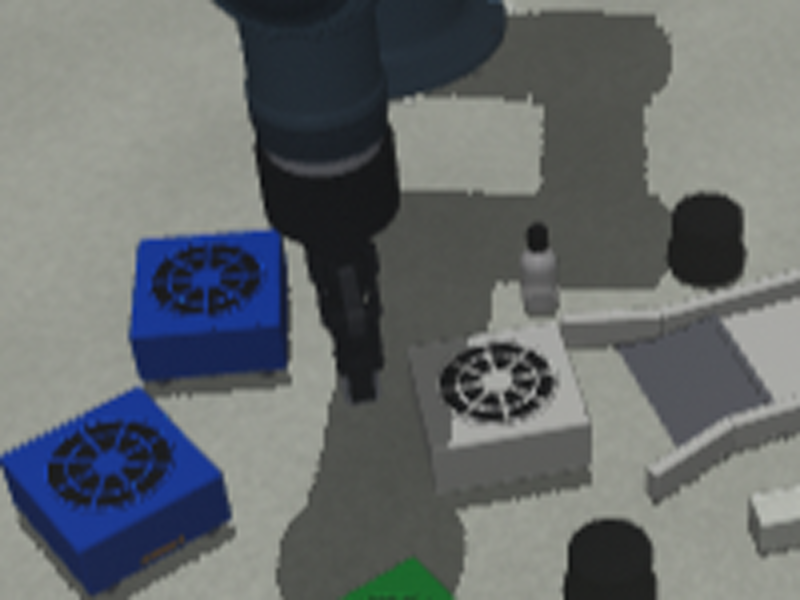

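View pics/t2.png

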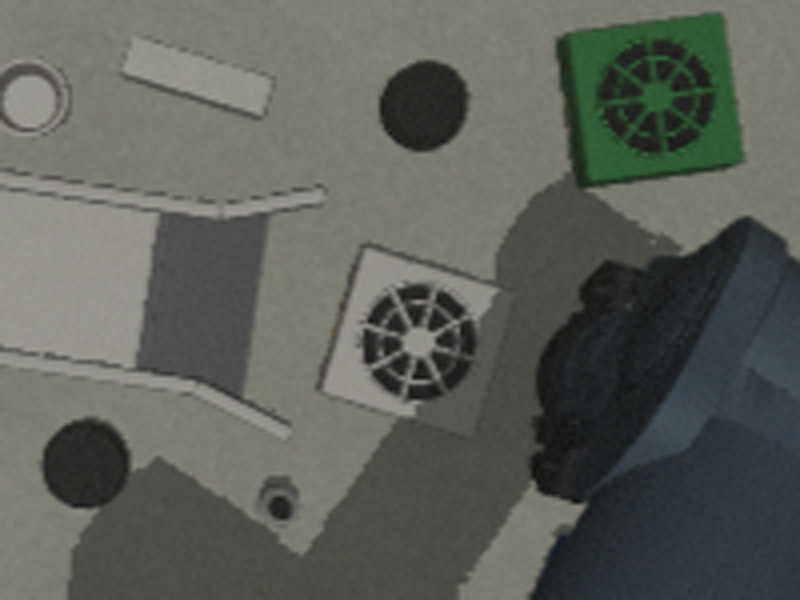

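Run:
```python
from h import *
from rig import manip
f=manip.grab_frame("scene");K2=f["intrinsics"];E2=f["extrinsics"]
h=np.array([.306,.952]);l=np.array([.952,-.306]);t=np.array([.4433,-.2304])
for z in(.03,.04,.046,.052,.06):
  o=[]
  for s in(-.011,.011):
    p=np.r_[t+h*s+l*.030,z]; c=E2[:3,:3].T@(p-E2[:3,3]); q=K2@c; q=q[:2]/q[2]; o.append(((q-[150,110])*4+1.5).round(0))
  print(z,o)
```

```text
0.03 [array([357., 466.]), array([393., 459.])]
0.04 [array([355., 454.]), array([391., 448.])]
0.046 [array([354., 447.]), array([390., 441.])]
0.052 [array([353., 441.]), array([390., 434.])]
0.06 [array([352., 431.]), array([388., 425.])]
```

Run:
```python
from rig import manip
import cv2,numpy as np
i=manip.grab_frame("scene")["color"][:,:,::-1]
c=i[165:235,210:280].astype(float); c=(255*(c/255)**.5).astype(np.uint8)
cv2.imwrite("pics/s3.png",cv2.resize(c,None,fx=8,fy=8,interpolation=cv2.INTER_CUBIC))
```

```text
(no output)
```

View pics/s3.png

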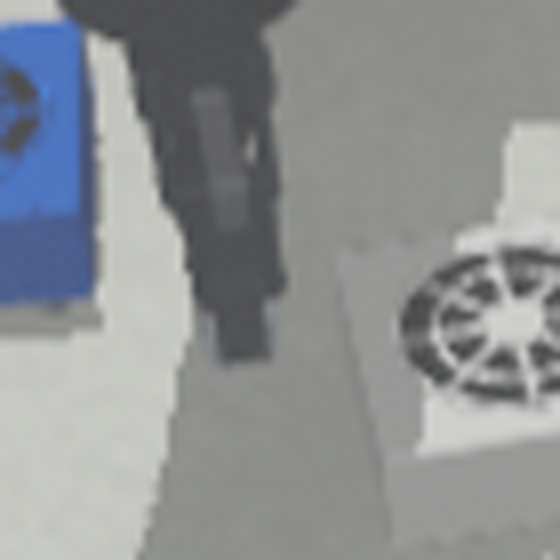

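Run:
```python
from h import *
from rig import manip
f=manip.grab_frame("scene");K2=f["intrinsics"];E2=f["extrinsics"]
h=np.array([.306,.952,0]);l=np.array([.952,-.306,0]);t=np.array([.4433,-.2304,0])
for u,v in((243.75,209.75),(237.5,210.5),(235.5,203)):
  r=E2[:3,:3]@np.linalg.solve(K2,[u,v,1])
  for z in(.035,.046,.055,.065):
    k=(z-E2[2,3])/r[2]; p=E2[:3,3]+k*r; print((u,v),z,"along %.4f lat %.4f"%((p-t)@h,(p-t)@l))
rep()
```

```text
(243.75, 209.75) 0.035 along 0.0091 lat -0.0182
(243.75, 209.75) 0.046 along 0.0083 lat -0.0069
(243.75, 209.75) 0.055 along 0.0077 lat 0.0024
(243.75, 209.75) 0.065 along 0.0070 lat 0.0127
(237.5, 210.5) 0.035 along -0.0065 lat -0.0195
(237.5, 210.5) 0.046 along -0.0071 lat -0.0082
(237.5, 210.5) 0.055 along -0.0076 lat 0.0011
(237.5, 210.5) 0.065 along -0.0081 lat 0.0114
(235.5, 203) 0.035 along -0.0074 lat -0.0480
(235.5, 203) 0.046 along -0.0080 lat -0.0362
(235.5, 203) 0.055 along -0.0084 lat -0.0267
(235.5, 203) 0.065 along -0.0089 lat -0.0160
t 2.45 tcp [ 0.4466 -0.2327  0.0684] dock [-0.2558  0.0216] heading-dock(deg) -8.44 F along/lat/z 0.7 -0.17 0.56 w 0.6
```

Run:
```python
from h import *
from rig import manip
f=manip.grab_frame("scene");K2=f["intrinsics"];E2=f["extrinsics"]
for p in((.5304,-.1189,.058),(.5008,-.2109,.058),(.4418,-.0883,.058),(.412,-.1817,.058)):
  c=E2[:3,:3].T@(np.array(p)-E2[:3,3]); q=K2@c; q=q[:2]/q[2]; print(((q-[150,110])*4+1.5).round(0))
for i in range(4):
  rep(); manip.grab_frame("top")
```

```text
[592. 412.]
[435. 441.]
[560. 313.]
[410. 339.]
t 2.50 tcp [ 0.4465 -0.2327  0.0683] dock [-0.2558  0.0217] heading-dock(deg) -8.44 F along/lat/z -0.46 1.36 -0.34 w 0.605
t 2.55 tcp [ 0.4464 -0.2326  0.0682] dock [-0.2557  0.0218] heading-dock(deg) -8.44 F along/lat/z 0.94 -0.57 -0.12 w 0.601
t 2.60 tcp [ 0.4462 -0.2325  0.0679] dock [-0.2556  0.0221] heading-dock(deg) -8.43 F along/lat/z -0.01 -0.34 0.81 w 0.597
t 2.65 tcp [ 0.4461 -0.2323  0.0677] dock [-0.2555  0.0223] heading-dock(deg) -8.43 F along/lat/z 0.14 0.81 0.32 w 0.601
```

Call:
{"api": "jog_arm", "payload": {"rows": [{"tx":0,"ty":0,"tz":-0.012,"spin":0,"fingers":-0.2},{"tx":0,"ty":0,"tz":-0.01,"spin":0,"fingers":-0.2},{"tx":0,"ty":0,"tz":0,"spin":0,"fingers":-0.2},{"tx":0,"ty":0,"tz":0,"spin":0,"fingers":-0.2}]}}

```text
time: 3.2
eef_pos: [0.4453, -0.2318, 0.0447]
tcp_rot: [0.244, 1.558, -0.244]
contact_force: [-0.2, 0.1, 0.4]
gripper_width: 0.599
```

Run:
```python
from h import *
from rig import manip
import cv2
rep()
i=manip.grab_frame("scene")["color"][:,:,::-1]
c=i[165:235,210:310].astype(float); c=(255*(c/255)**.5).astype(np.uint8)
cv2.imwrite("pics/s4.png",cv2.resize(c,None,fx=8,fy=8,interpolation=cv2.INTER_CUBIC))
```

```text
t 3.20 tcp [ 0.4453 -0.2318  0.0447] dock [-0.2551  0.0231] heading-dock(deg) -8.44 F along/lat/z 0.09 0.22 0.4 w 0.599
```

View pics/s4.png

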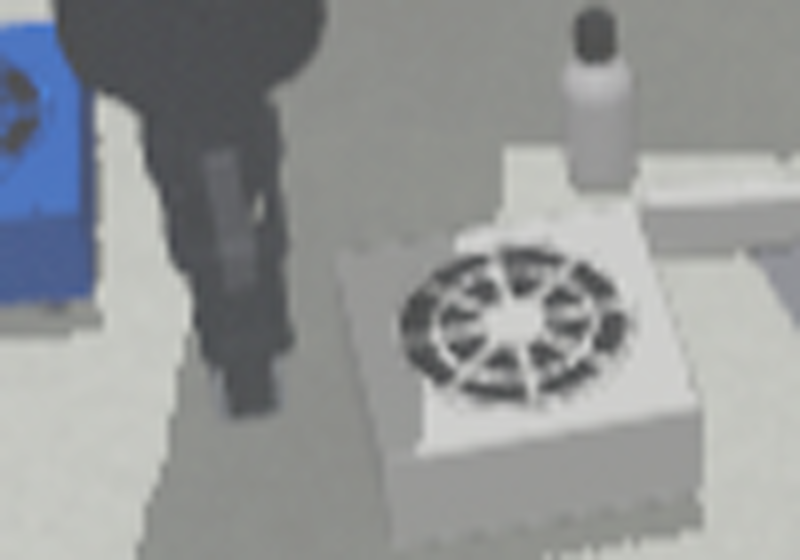

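Run:
```python
from h import *
from rig import manip
import cv2
f=manip.grab_frame("scene");K2=f["intrinsics"];E2=f["extrinsics"]
def pr(p):
  c=E2[:3,:3].T@(np.array(p)-E2[:3,3]); q=K2@c; return q[:2]/q[2]
i=cv2.imread("pics/scene0.png")
from math import sin,cos
# start jaw dir: heading .3138 => jaw = heading+90
y=.3138; j=np.array([-sin(y),cos(y),0]); t=np.array([.1773,-.5463,.216])
pts=[t,t-[0,0,.019],t+j*.0425,t-j*.0425,t+j*.0425-[0,0,.019],t-j*.0425-[0,0,.019]]
c=cv2.resize(i[60:160,0:120],None,fx=6,fy=6,interpolation=cv2.INTER_CUBIC)
c=(255*(c/255.)**.5).astype(np.uint8)
for k,p in enumerate(pts):
  q=pr(p); print(q); cv2.circle(c,tuple(int(v) for v in ((q-[0,60])*6)),4,(0,0,255) if k%2 else (0,255,0),-1)
cv2.imwrite("pics/start.png",c)
i=f["color"][:,:,::-1]
c=cv2.resize(i[150:250,200:320],None,fx=6,fy=6,interpolation=cv2.INTER_CUBIC);c=(255*(c/255.)**.5).astype(np.uint8)
y=1.26; j=np.array([-sin(y),cos(y),0]); t=np.array([.4453,-.2318,.0447])
for k,p in enumerate([t,t-[0,0,.019],t+j*.0255,t-j*.0255,t+j*.0255-[0,0,.019],t-j*.0255-[0,0,.019]]):
  q=pr(p); cv2.circle(c,tuple(int(v) for v in ((q-[200,150])*6)),3,(0,0,255) if k%2 else (0,255,0),-1)
cv2.imwrite("pics/now.png",c)
```

```text
[ 56.61163961 142.67803888]
[ 59.6399902  149.32706231]
[ 73.81958901 134.36553149]
[ 38.59085539 151.38319592]
[ 76.57632531 140.96498626]
[ 41.91358291 158.07922533]
```

View pics/start.png

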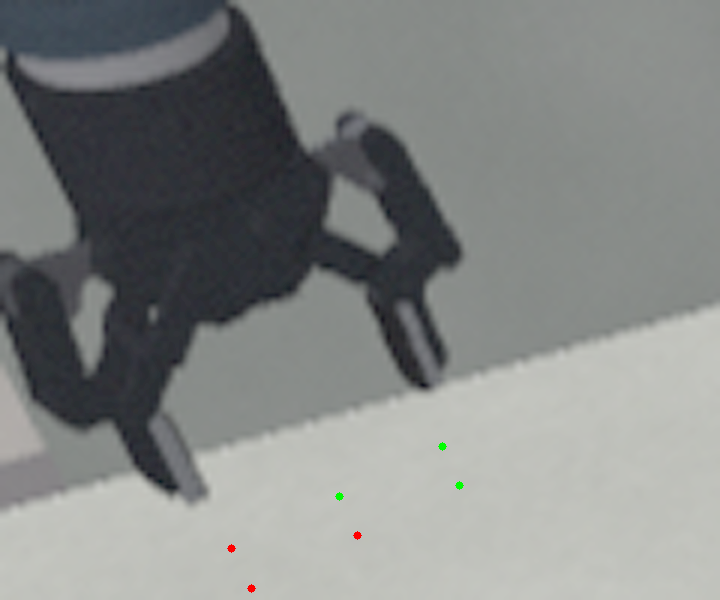

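View pics/now.png

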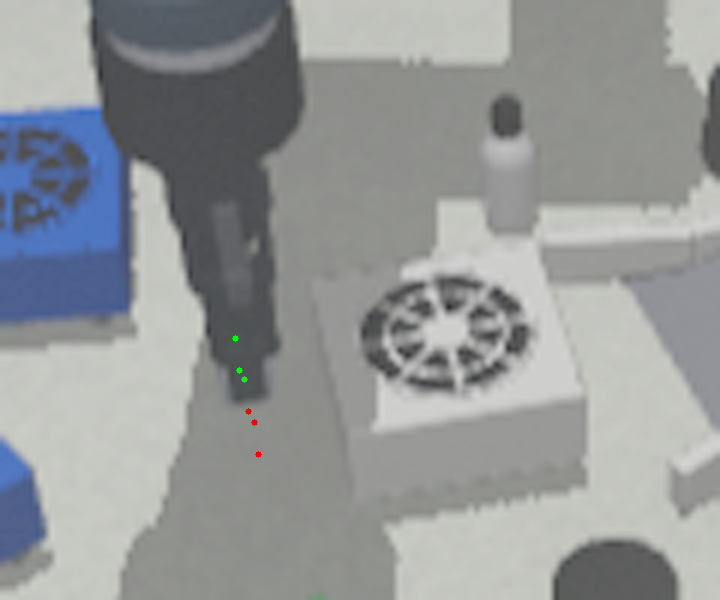

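Call:
{"api": "jog_arm", "payload": {"rows": [{"tx":0,"ty":0,"tz":-0.008,"spin":0,"fingers":-0.2},{"tx":0,"ty":0,"tz":-0.004,"spin":0,"fingers":-0.2},{"tx":0,"ty":0,"tz":-0.003,"spin":0,"fingers":-0.2},{"tx":0,"ty":0,"tz":0,"spin":0,"fingers":-0.2}]}}

```text
time: 3.8
eef_pos: [0.4452, -0.2318, 0.0296]
tcp_rot: [0.244, 1.557, -0.244]
contact_force: [0.2, 1.2, -0.2]
gripper_width: 0.602
```

Run:
```python
from h import *
from rig import manip
import cv2
rep()
i=manip.grab_frame("scene")["color"][:,:,::-1]
c=i[165:235,210:310].astype(float); c=(255*(c/255)**.5).astype(np.uint8)
cv2.imwrite("pics/s5.png",cv2.resize(c,None,fx=8,fy=8,interpolation=cv2.INTER_CUBIC))
```

```text
t 3.80 tcp [ 0.4452 -0.2318  0.0296] dock [-0.2551  0.0232] heading-dock(deg) -8.44 F along/lat/z 1.2 -0.02 -0.25 w 0.602
```

View pics/s5.png

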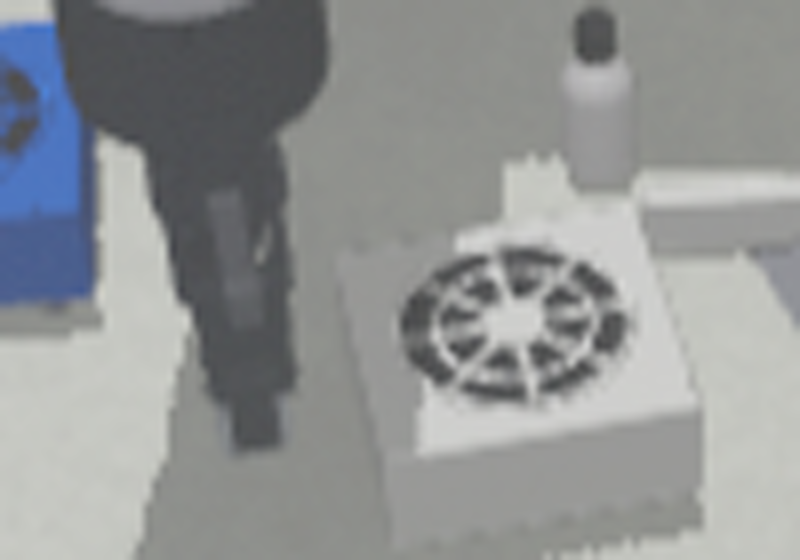

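Call:
{"api": "jog_arm", "payload": {"rows": [{"tx":0,"ty":0,"tz":-0.004,"spin":0,"fingers":-0.2},{"tx":0,"ty":0,"tz":-0.003,"spin":0,"fingers":-0.2},{"tx":0,"ty":0,"tz":-0.002,"spin":0,"fingers":-0.2},{"tx":0,"ty":0,"tz":0,"spin":0,"fingers":-0.2}]}}

```text
time: 4.35
eef_pos: [0.4453, -0.2318, 0.0207]
tcp_rot: [0.244, 1.557, -0.244]
contact_force: [-0.3, 0.9, 0.3]
gripper_width: 0.604
```

Call:
{"api": "jog_arm", "payload": {"rows": [{"tx":0,"ty":0,"tz":-0.002,"spin":0,"fingers":-0.2},{"tx":0,"ty":0,"tz":-0.002,"spin":0,"fingers":-0.2},{"tx":0,"ty":0,"tz":0,"spin":0,"fingers":-0.2}]}}

```text
time: 4.72
eef_pos: [0.4453, -0.2319, 0.0167]
tcp_rot: [0.244, 1.557, -0.244]
contact_force: [-0.3, -0.1, -1.1]
gripper_width: 0.596
```

Call:
{"api": "jog_arm", "payload": {"rows": [{"tx":0,"ty":0,"tz":-0.002,"spin":0,"fingers":-0.2},{"tx":0,"ty":0,"tz":-0.002,"spin":0,"fingers":-0.2},{"tx":0,"ty":0,"tz":0,"spin":0,"fingers":-0.2}]}}

```text
time: 5.1
eef_pos: [0.4454, -0.2318, 0.0127]
tcp_rot: [0.244, 1.557, -0.244]
contact_force: [-0.9, 0.4, -0.5]
gripper_width: 0.598
```

Call:
{"api": "jog_arm", "payload": {"rows": [{"tx":0,"ty":0,"tz":-0.002,"spin":0,"fingers":-0.2},{"tx":0,"ty":0,"tz":-0.001,"spin":0,"fingers":-0.2},{"tx":0,"ty":0,"tz":0,"spin":0,"fingers":-0.2}]}}

```text
time: 5.48
eef_pos: [0.4454, -0.2319, 0.0098]
tcp_rot: [0.244, 1.557, -0.244]
contact_force: [-0.2, -0.5, 0.1]
gripper_width: 0.599
```

Run:
```python
from h import *
from rig import manip
import cv2
rep()
i=manip.grab_frame("scene")["color"][:,:,::-1]
c=i[165:235,210:310].astype(float); c=(255*(c/255)**.5).astype(np.uint8)
cv2.imwrite("pics/s6.png",cv2.resize(c,None,fx=8,fy=8,interpolation=cv2.INTER_CUBIC))
```

```text
t 5.47 tcp [ 0.4454 -0.2319  0.0098] dock [-0.2552  0.023 ] heading-dock(deg) -8.44 F along/lat/z -0.52 0.12 0.12 w 0.599
```

View pics/s6.png

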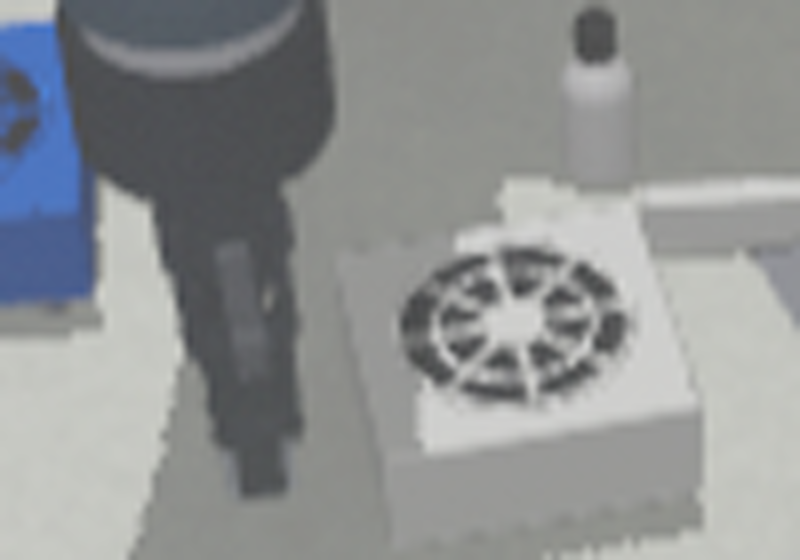

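Call:
{"api": "jog_arm", "payload": {"rows": [{"tx":0,"ty":0,"tz":-0.002,"spin":0,"fingers":-0.2},{"tx":0,"ty":0,"tz":-0.001,"spin":0,"fingers":-0.2},{"tx":0,"ty":0,"tz":0,"spin":0,"fingers":-0.2}]}}

```text
time: 5.9
eef_pos: [0.4454, -0.2319, 0.0068]
tcp_rot: [0.244, 1.557, -0.244]
contact_force: [1.4, -0.8, 0.2]
gripper_width: 0.604
```

Call:
{"api": "jog_arm", "payload": {"rows": [{"tx":0,"ty":0,"tz":-0.001,"spin":0,"fingers":-0.2},{"tx":0,"ty":0,"tz":-0.001,"spin":0,"fingers":-0.2},{"tx":0,"ty":0,"tz":0,"spin":0,"fingers":-0.2}]}}

```text
time: 6.28
eef_pos: [0.4454, -0.2319, 0.0048]
tcp_rot: [0.244, 1.557, -0.244]
contact_force: [-0.3, -0.0, -0.3]
gripper_width: 0.599
```

Call:
{"api": "jog_arm", "payload": {"rows": [{"tx":0,"ty":0,"tz":0.014,"spin":0,"fingers":-0.2},{"tx":0,"ty":0,"tz":0.013,"spin":0,"fingers":-0.2},{"tx":0.0018,"ty":0.0057,"tz":0,"spin":0,"fingers":-0.2},{"tx":0.0018,"ty":0.0057,"tz":0,"spin":0,"fingers":-0.2},{"tx":0.0015,"ty":0.0048,"tz":0,"spin":0,"fingers":-0.2},{"tx":0.0009,"ty":0.0029,"tz":0,"spin":0,"fingers":-0.2},{"tx":0.0009,"ty":0.0029,"tz":0,"spin":0,"fingers":-0.2},{"tx":0.0009,"ty":0.0029,"tz":0,"spin":0,"fingers":-0.2},{"tx":0,"ty":0,"tz":0,"spin":0,"fingers":-0.2}]}}

```text
time: 7.4
eef_pos: [0.4533, -0.2069, 0.0319]
tcp_rot: [0.244, 1.557, -0.244]
contact_force: [-0.1, 0.3, 0.5]
gripper_width: 0.602
```

Run:
```python
from h import *
rep()
```

```text
t 7.40 tcp [ 0.4533 -0.2069  0.0319] dock [-0.2292  0.0193] heading-dock(deg) -8.42 F along/lat/z 0.28 0.11 0.54 w 0.602
```

Call:
{"api": "jog_arm", "payload": {"rows": [{"tx":0.0009,"ty":0.0029,"tz":0,"spin":0,"fingers":-0.2},{"tx":0.0009,"ty":0.0029,"tz":0,"spin":0,"fingers":-0.2},{"tx":0.0009,"ty":0.0029,"tz":0,"spin":0,"fingers":-0.2},{"tx":0.0009,"ty":0.0029,"tz":0,"spin":0,"fingers":-0.2},{"tx":0.0009,"ty":0.0029,"tz":0,"spin":0,"fingers":-0.2}]}}

```text
time: 8.02
eef_pos: [0.4582, -0.1929, 0.0323]
tcp_rot: [0.243, 1.556, -0.245]
contact_force: [-0.3, -1.8, 5.0]
gripper_width: 0.6
```

Run:
```python
from h import *
from rig import manip
import cv2
rep()
i=manip.grab_frame("scene")["color"][:,:,::-1]
c=i[165:235,210:310].astype(float); c=(255*(c/255)**.5).astype(np.uint8)
cv2.imwrite("pics/s7.png",cv2.resize(c,None,fx=8,fy=8,interpolation=cv2.INTER_CUBIC))
i=manip.grab_frame("top")["color"][:,:,::-1]
cv2.imwrite("pics/t7.png",cv2.resize(i[160:260,260:400],None,fx=5.5,fy=5.5,interpolation=cv2.INTER_CUBIC))
```

```text
t 8.03 tcp [ 0.4582 -0.1929  0.0323] dock [-0.2146  0.0168] heading-dock(deg) -8.44 F along/lat/z -1.86 -0.02 5.01 w 0.6
```

View pics/s7.png

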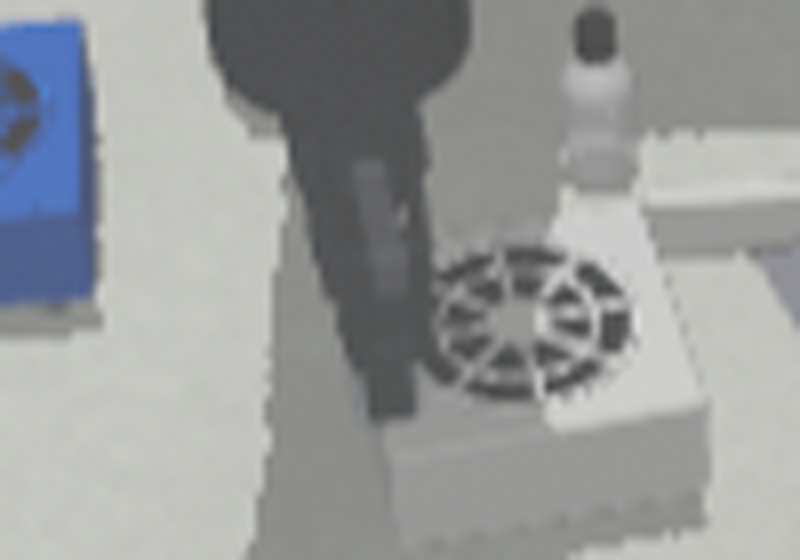

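View pics/t7.png

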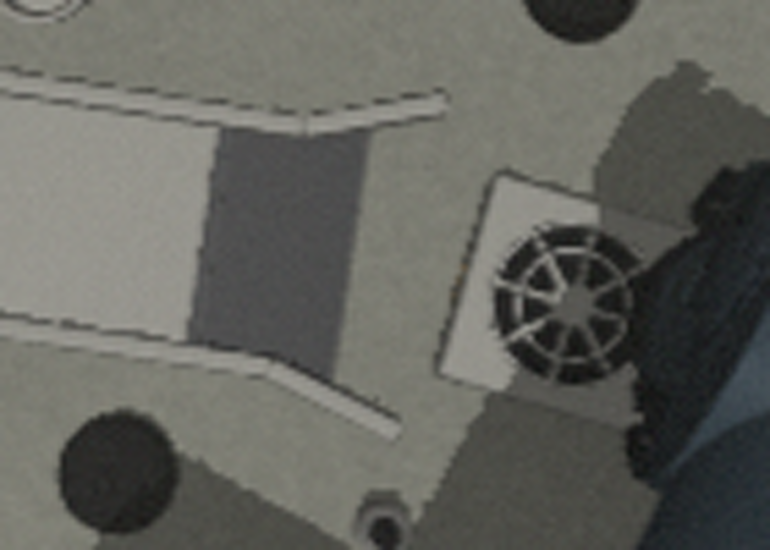

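The fingertips are on top of the collector's rear edge: Fz is +5 N, and the tip sits at (395,415) in the crop. So the tips are about 25 mm above the reported TCP height. The collector hasn't moved, with its near nose corner still at about (340,228) px. I'll lift, retreat, go lower and come in again.

Call:
{"api": "jog_arm", "payload": {"rows": [{"tx":0,"ty":0,"tz":0.006,"spin":0,"fingers":-0.2},{"tx":0,"ty":0,"tz":0,"spin":0,"fingers":-0.2},{"tx":-0.0046,"ty":-0.0143,"tz":0,"spin":0,"fingers":-0.2},{"tx":-0.0046,"ty":-0.0143,"tz":0,"spin":0,"fingers":-0.2},{"tx":0,"ty":0,"tz":0,"spin":0,"fingers":-0.2},{"tx":0,"ty":0,"tz":-0.018,"spin":0,"fingers":-0.2},{"tx":0,"ty":0,"tz":-0.015,"spin":0,"fingers":-0.2},{"tx":0,"ty":0,"tz":0,"spin":0,"fingers":-0.2}]}}

```text
time: 9.12
eef_pos: [0.4472, -0.2202, 0.0035]
tcp_rot: [0.245, 1.56, -0.243]
contact_force: [-0.3, 0.3, -0.2]
gripper_width: 0.599
```

Run:
```python
from h import *
from rig import manip
import cv2
rep()
i=manip.grab_frame("scene")["color"][:,:,::-1]
c=i[165:240,210:310].astype(float); c=(255*(c/255)**.5).astype(np.uint8)
cv2.imwrite("pics/s8.png",cv2.resize(c,None,fx=8,fy=8,interpolation=cv2.INTER_CUBIC))
i=manip.grab_frame("top")["color"][:,:,::-1]
cv2.imwrite("pics/t8.png",cv2.resize(i[160:260,260:400],None,fx=5.5,fy=5.5,interpolation=cv2.INTER_CUBIC))
```

```text
t 9.12 tcp [ 0.4472 -0.2202  0.0035] dock [-0.2433  0.0231] heading-dock(deg) -8.44 F along/lat/z 0.24 0.3 -0.22 w 0.599
```

View pics/s8.png

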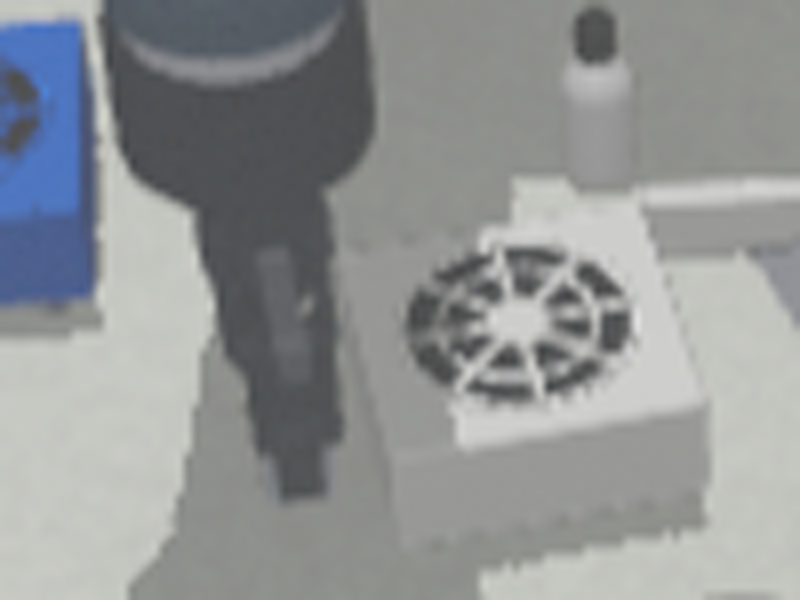

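View pics/t8.png

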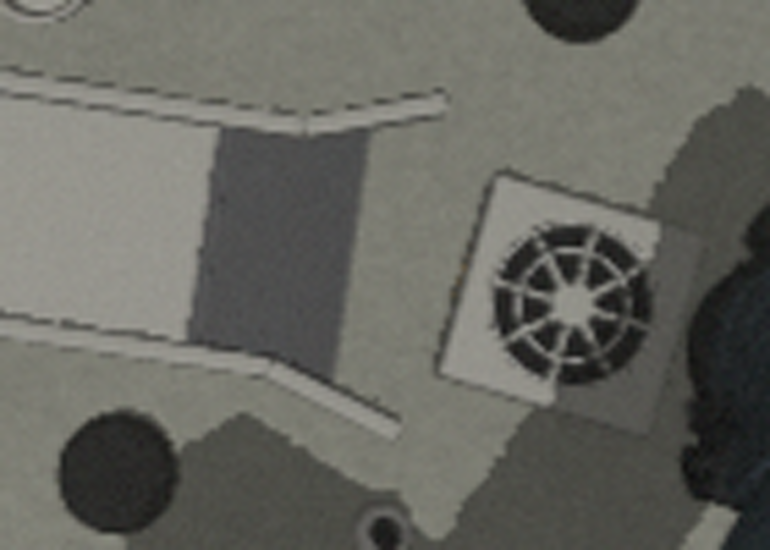

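Call:
{"api": "jog_arm", "payload": {"rows": [{"tx":0,"ty":0,"tz":-0.006,"spin":0,"fingers":-0.2},{"tx":0,"ty":0,"tz":-0.004,"spin":0,"fingers":-0.2},{"tx":0,"ty":0,"tz":-0.003,"spin":0,"fingers":-0.2},{"tx":0,"ty":0,"tz":0,"spin":0,"fingers":-0.2}]}}

```text
time: 9.72
eef_pos: [0.4484, -0.221, -0.0083]
tcp_rot: [0.244, 1.557, -0.244]
contact_force: [-0.8, 0.2, -0.3]
gripper_width: 0.598
```

Call:
{"api": "jog_arm", "payload": {"rows": [{"tx":0,"ty":0,"tz":-0.002,"spin":0,"fingers":-0.2},{"tx":0,"ty":0,"tz":-0.002,"spin":0,"fingers":-0.2},{"tx":0,"ty":0,"tz":-0.001,"spin":0,"fingers":-0.2},{"tx":0,"ty":0,"tz":0,"spin":0,"fingers":-0.2}]}}

```text
time: 10.22
eef_pos: [0.4485, -0.2211, -0.0132]
tcp_rot: [0.244, 1.557, -0.244]
contact_force: [-0.3, 0.3, -0.5]
gripper_width: 0.6
```

Call:
{"api": "jog_arm", "payload": {"rows": [{"tx":0,"ty":0,"tz":-0.002,"spin":0,"fingers":-0.2},{"tx":0,"ty":0,"tz":-0.001,"spin":0,"fingers":-0.2},{"tx":0,"ty":0,"tz":0,"spin":0,"fingers":-0.2}]}}

```text
time: 10.6
eef_pos: [0.4485, -0.2211, -0.0162]
tcp_rot: [0.244, 1.557, -0.244]
contact_force: [0.1, -0.1, -1.0]
gripper_width: 0.6
```

Call:
{"api": "jog_arm", "payload": {"rows": [{"tx":0,"ty":0,"tz":-0.001,"spin":0,"fingers":-0.2},{"tx":0,"ty":0,"tz":-0.001,"spin":0,"fingers":-0.2},{"tx":0,"ty":0,"tz":0,"spin":0,"fingers":-0.2}]}}

```text
time: 10.98
eef_pos: [0.4487, -0.2212, -0.0176]
tcp_rot: [0.244, 1.557, -0.244]
contact_force: [-1.4, 1.0, 4.5]
gripper_width: 0.602
```

Run:
```python
from h import *
from rig import manip
import cv2
rep()
i=manip.grab_frame("scene")["color"][:,:,::-1]
c=i[165:240,210:310].astype(float); c=(255*(c/255)**.5).astype(np.uint8)
cv2.imwrite("pics/s9.png",cv2.resize(c,None,fx=8,fy=8,interpolation=cv2.INTER_CUBIC))
```

```text
t 10.97 tcp [ 0.4487 -0.2212 -0.0176] dock [-0.2441  0.0215] heading-dock(deg) -8.44 F along/lat/z 0.74 1.52 4.47 w 0.602
```

View pics/s9.png

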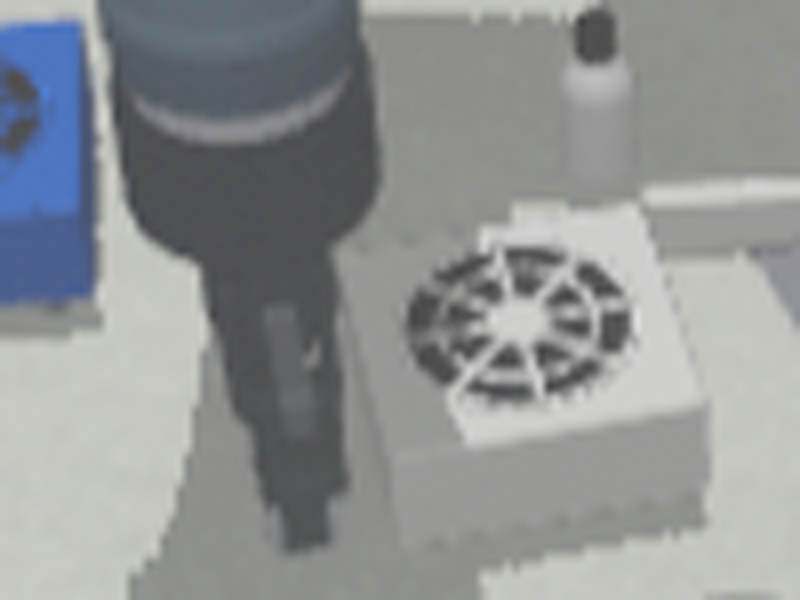

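Call:
{"api": "jog_arm", "payload": {"rows": [{"tx":0,"ty":0,"tz":0.016,"spin":0,"fingers":-0.2},{"tx":0,"ty":0,"tz":0.015,"spin":0,"fingers":-0.2},{"tx":0,"ty":0,"tz":0,"spin":0,"fingers":-0.2},{"tx":0.0012,"ty":0.0038,"tz":0,"spin":0,"fingers":-0.2},{"tx":0.0012,"ty":0.0038,"tz":0,"spin":0,"fingers":-0.2},{"tx":0.0012,"ty":0.0038,"tz":0,"spin":0,"fingers":-0.2},{"tx":0.0009,"ty":0.0029,"tz":0,"spin":0,"fingers":-0.2},{"tx":0.0009,"ty":0.0029,"tz":0,"spin":0,"fingers":-0.2},{"tx":0.0009,"ty":0.0029,"tz":0,"spin":0,"fingers":-0.2},{"tx":0.0009,"ty":0.0029,"tz":0,"spin":0,"fingers":-0.2}]}}

```text
time: 12.28
eef_pos: [0.4558, -0.1981, 0.0129]
tcp_rot: [0.244, 1.557, -0.244]
contact_force: [-0.2, -2.0, -1.1]
gripper_width: 0.603
```

```bash
cat >> h.py <<'E'
def look(k):
    from rig import manip
    import cv2
    rep()
    i=manip.grab_frame("scene")["color"][:,:,::-1]
    c=i[150:250,220:345].astype(float); c=(255*(c/255)**.6).astype(np.uint8)
    cv2.imwrite(f"pics/s{k}.png",cv2.resize(c,None,fx=6,fy=6,interpolation=cv2.INTER_CUBIC))
    i=manip.grab_frame("top")["color"][:,:,::-1]
    cv2.imwrite(f"pics/t{k}.png",cv2.resize(i[150:250,220:380],None,fx=5,fy=5,interpolation=cv2.INTER_CUBIC))
E
python3 -c "
from h import *
look(10)"
```

```text
t 12.28 tcp [ 0.4558 -0.1981  0.0129] dock [-0.2201  0.0183] heading-dock(deg) -8.45 F along/lat/z -2.01 -0.12 -1.09 w 0.603
```

View pics/s10.png

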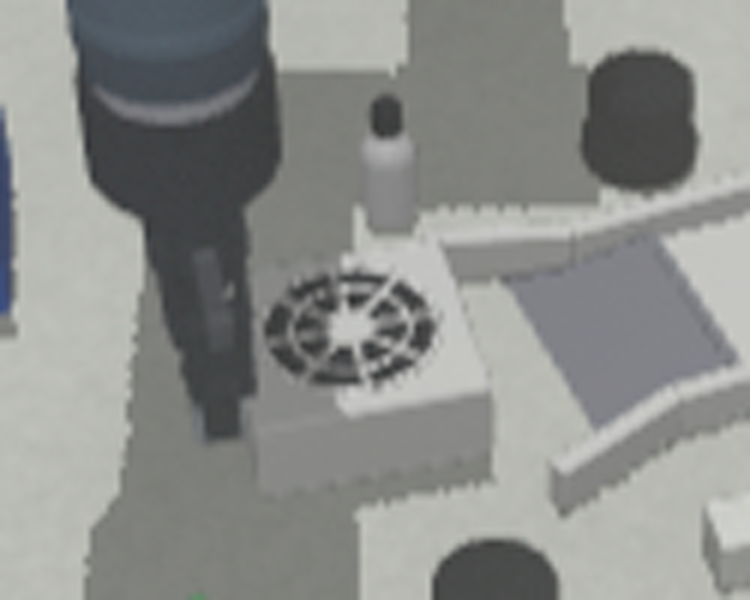

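Call:
{"api": "jog_arm", "payload": {"rows": [{"tx":0.0012,"ty":0.0036,"tz":0,"spin":0,"fingers":-0.2},{"tx":0.0012,"ty":0.0036,"tz":0,"spin":0,"fingers":-0.2},{"tx":0.0012,"ty":0.0036,"tz":0,"spin":0,"fingers":-0.2},{"tx":0.0012,"ty":0.0036,"tz":0,"spin":0,"fingers":-0.2},{"tx":0.0012,"ty":0.0036,"tz":0,"spin":0,"fingers":-0.2},{"tx":0.0012,"ty":0.0036,"tz":0,"spin":0,"fingers":-0.2},{"tx":0.0012,"ty":0.0036,"tz":0,"spin":0,"fingers":-0.2},{"tx":0.0012,"ty":0.0036,"tz":0,"spin":0,"fingers":-0.2}]}}

```text
time: 13.38
eef_pos: [0.4655, -0.1692, 0.013]
tcp_rot: [0.244, 1.557, -0.244]
contact_force: [-1.0, -1.7, 1.3]
gripper_width: 0.601
```

```bash
python3 -c "
from h import *
look(11)"
```

```text
t 13.38 tcp [ 0.4655 -0.1692  0.013 ] dock [-0.19    0.0134] heading-dock(deg) -8.44 F along/lat/z -1.84 0.73 1.32 w 0.601
```

View pics/t11.png

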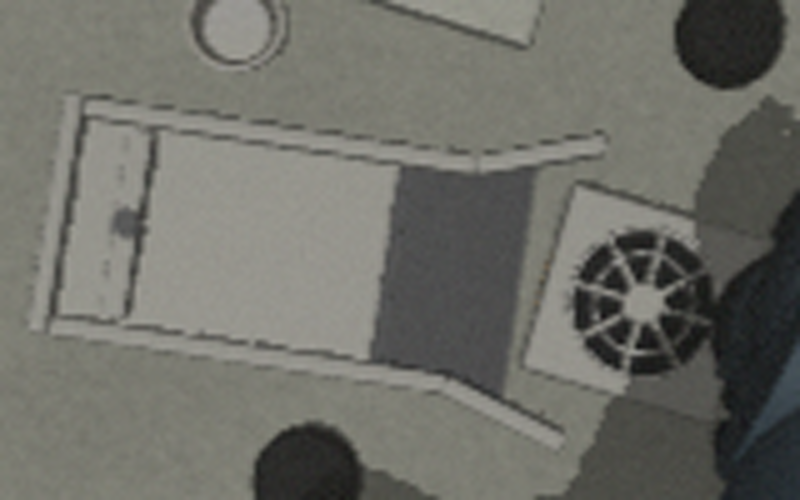

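View pics/s11.png

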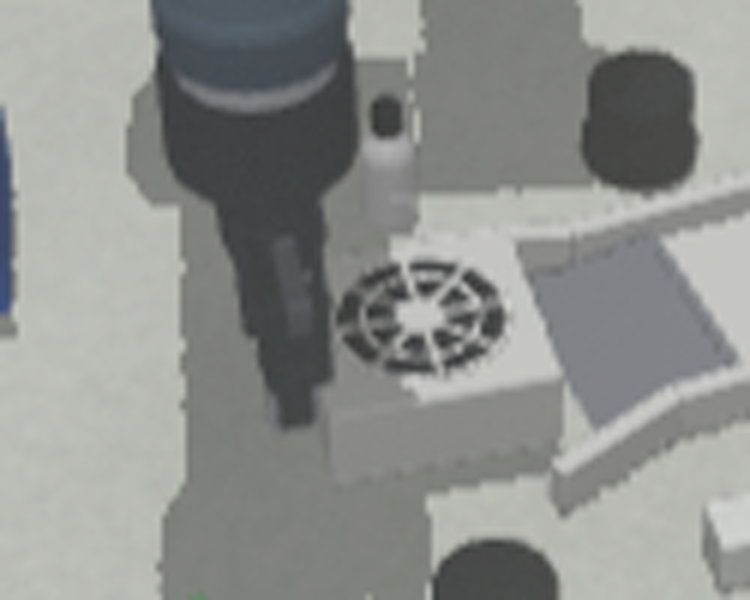

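```bash
python3 -c "
from h import *
g=lambda x,y:toD(crop(x,y,5,220,150,.05))
print(g(646,304)); a,b=g(578,183),g(526,365); print(a,b,(a+b)/2,np.degrees(np.arctan2(*((a-b)[::-1])))+90)
print(toD(crop(303,305,10,335,185,.05)))
"
```

```text
[-0.1314416   0.00460589]
[-0.08964252 -0.0501227 ] [-0.07675385  0.0429471 ] [-0.08319818 -0.0035878 ] -7.884394211635808
[-0.1724913   0.01036769]
```

Call:
{"api": "jog_arm", "payload": {"rows": [{"tx":0.0019,"ty":0.0036,"tz":0,"spin":0.94,"fingers":-0.2},{"tx":0.0019,"ty":0.0036,"tz":0,"spin":0.94,"fingers":-0.2},{"tx":0.0019,"ty":0.0036,"tz":0,"spin":0.94,"fingers":-0.2},{"tx":0.0019,"ty":0.0036,"tz":0,"spin":0.94,"fingers":-0.2},{"tx":0.0019,"ty":0.0036,"tz":0,"spin":0.94,"fingers":-0.2},{"tx":0.0019,"ty":0.0036,"tz":0,"spin":0.94,"fingers":-0.2},{"tx":0.0019,"ty":0.0036,"tz":0,"spin":0.94,"fingers":-0.2},{"tx":0.0019,"ty":0.0036,"tz":0,"spin":0.94,"fingers":-0.2},{"tx":0.0019,"ty":0.0036,"tz":0,"spin":0.94,"fingers":-0.2}]}}

```text
time: 14.6
eef_pos: [0.4825, -0.1366, 0.0128]
tcp_rot: [0.128, 1.567, -0.127]
contact_force: [-0.7, -1.9, -0.7]
gripper_width: 0.6
```

```bash
python3 -c "
from h import *
look(12)"
```

```text
t 14.60 tcp [ 0.4825 -0.1366  0.0128] dock [-0.1551  0.002 ] heading-dock(deg) 0.09 F along/lat/z -1.98 0.35 -0.75 w 0.6
```

View pics/t12.png

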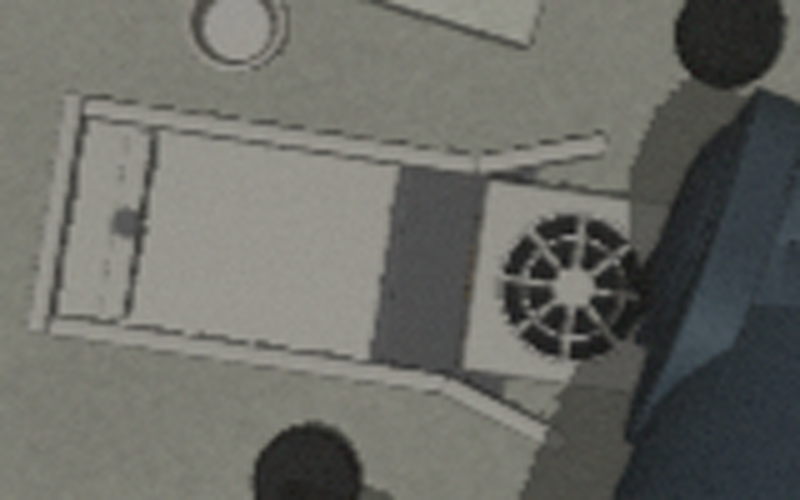

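View pics/s12.png

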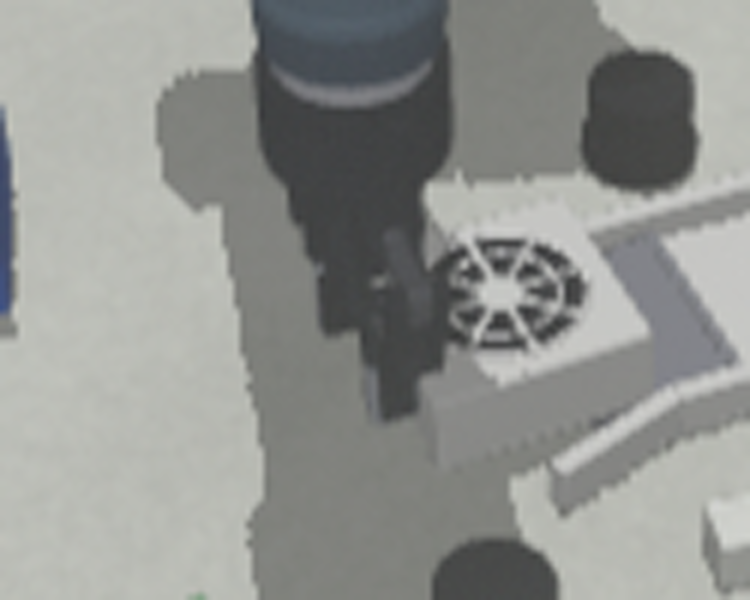

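Call:
{"api": "jog_arm", "payload": {"rows": [{"tx":0.0006,"ty":0.0039,"tz":0,"spin":0,"fingers":-0.2},{"tx":0.0007,"ty":0.0039,"tz":0.0005,"spin":0,"fingers":-0.2},{"tx":0.0006,"ty":0.0039,"tz":0.0005,"spin":0,"fingers":-0.2},{"tx":0.0007,"ty":0.0039,"tz":0.0005,"spin":0,"fingers":-0.2},{"tx":0.0006,"ty":0.0039,"tz":0.0005,"spin":0,"fingers":-0.2},{"tx":0.0007,"ty":0.0039,"tz":0.0005,"spin":0,"fingers":-0.2},{"tx":0.0006,"ty":0.0039,"tz":0.0005,"spin":0,"fingers":-0.2},{"tx":0.0007,"ty":0.0039,"tz":0.0005,"spin":0,"fingers":-0.2}]}}

```text
time: 15.7
eef_pos: [0.4877, -0.1055, 0.0164]
tcp_rot: [0.128, 1.567, -0.128]
contact_force: [0.2, -1.7, -1.0]
gripper_width: 0.598
```

```bash
python3 -c "
from h import *
look(13)"
```

```text
t 15.70 tcp [ 0.4877 -0.1055  0.0164] dock [-0.1235  0.0019] heading-dock(deg) 0.02 F along/lat/z -1.69 -0.45 -1.01 w 0.598
```

View pics/s13.png

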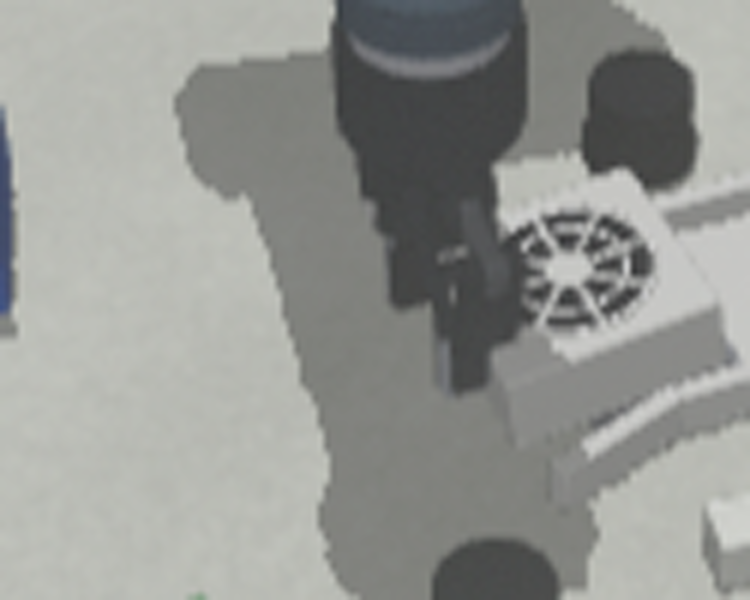

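Call:
{"api": "jog_arm", "payload": {"rows": [{"tx":0.0006,"ty":0.0039,"tz":0.0005,"spin":0,"fingers":-0.2},{"tx":0.0007,"ty":0.0039,"tz":0.0005,"spin":0,"fingers":-0.2},{"tx":0.0006,"ty":0.0039,"tz":0.0005,"spin":0,"fingers":-0.2},{"tx":0.0007,"ty":0.0039,"tz":0.0005,"spin":0,"fingers":-0.2},{"tx":0.0006,"ty":0.0039,"tz":0.0005,"spin":0,"fingers":-0.2},{"tx":0.0007,"ty":0.0039,"tz":0.0005,"spin":0,"fingers":-0.2},{"tx":0.0006,"ty":0.0039,"tz":0,"spin":0,"fingers":-0.2},{"tx":0.0007,"ty":0.0039,"tz":0,"spin":0,"fingers":-0.2}]}}

```text
time: 16.8
eef_pos: [0.493, -0.0744, 0.0195]
tcp_rot: [0.128, 1.567, -0.129]
contact_force: [-0.6, -2.7, -0.2]
gripper_width: 0.601
```

```bash
python3 -c "
from h import *
look(14)"
```

```text
t 16.80 tcp [ 0.493  -0.0744  0.0195] dock [-0.092   0.0017] heading-dock(deg) 0.02 F along/lat/z -2.78 0.17 -0.23 w 0.601
```

View pics/s14.png

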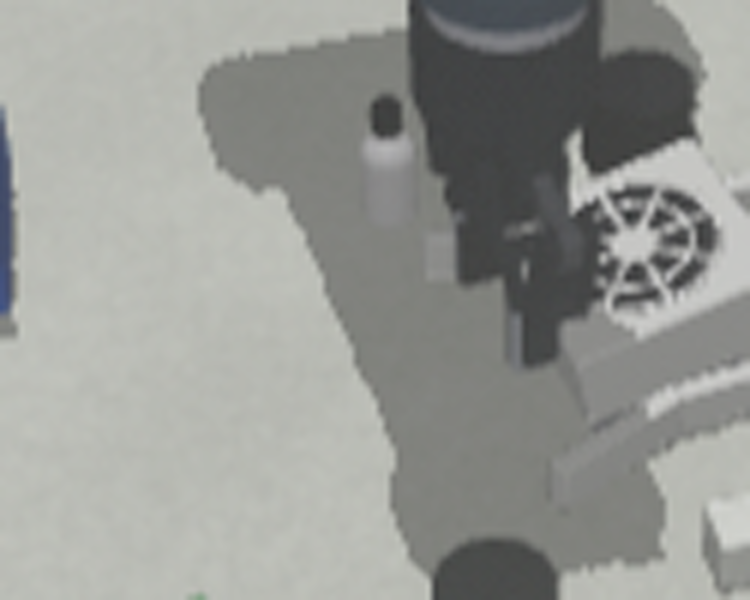

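View pics/t14.png

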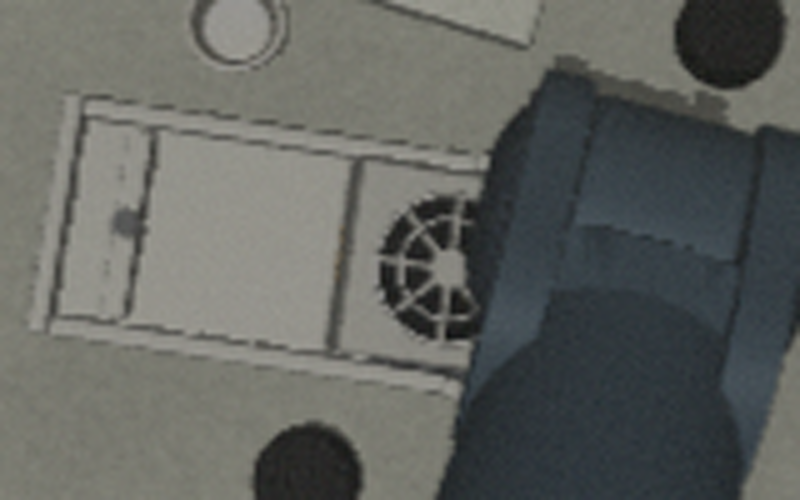

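Call:
{"api": "jog_arm", "payload": {"rows": [{"tx":0.0006,"ty":0.0039,"tz":0.0005,"spin":0,"fingers":-0.2},{"tx":0.0007,"ty":0.0039,"tz":0.0005,"spin":0,"fingers":-0.2},{"tx":0.0006,"ty":0.0039,"tz":0,"spin":0,"fingers":-0.2},{"tx":0.0007,"ty":0.0039,"tz":0,"spin":0,"fingers":-0.2},{"tx":0.0006,"ty":0.0039,"tz":0,"spin":0,"fingers":-0.2},{"tx":0.0007,"ty":0.0039,"tz":0,"spin":0,"fingers":-0.2},{"tx":0.0006,"ty":0.0039,"tz":0,"spin":0,"fingers":-0.2},{"tx":0.0007,"ty":0.0039,"tz":0,"spin":0,"fingers":-0.2},{"tx":0.0006,"ty":0.0039,"tz":0,"spin":0,"fingers":-0.2},{"tx":0.0007,"ty":0.0039,"tz":0,"spin":0,"fingers":-0.2}]}}

```text
time: 18.15
eef_pos: [0.4992, -0.0351, 0.0202]
tcp_rot: [0.129, 1.567, -0.128]
contact_force: [-0.1, -1.2, -0.3]
gripper_width: 0.599
```

```bash
sed -i 's/220:345/250:400/; s/fx=6,fy=6/fx=5.3,fy=5.3/; s/150:250,250/130:240,250/' h.py; python3 -c "
from h import *
look(15)"
```

```text
t 18.15 tcp [ 0.4992 -0.0351  0.0202] dock [-0.0522  0.002 ] heading-dock(deg) 0.03 F along/lat/z -1.24 -0.09 -0.27 w 0.599
```

View pics/s15.png

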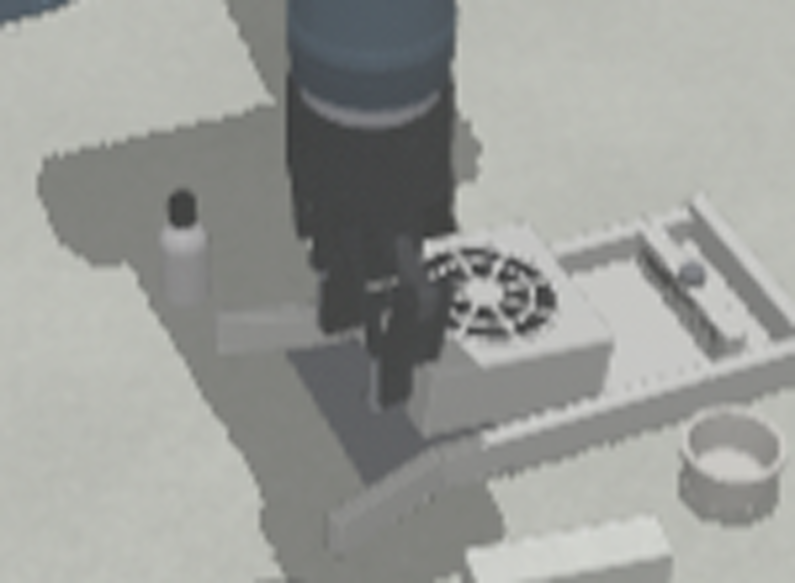

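Call:
{"api": "jog_arm", "payload": {"rows": [{"tx":0.0006,"ty":0.0039,"tz":0,"spin":0,"fingers":-0.2},{"tx":0.0007,"ty":0.0039,"tz":0,"spin":0,"fingers":-0.2},{"tx":0.0006,"ty":0.0039,"tz":0,"spin":0,"fingers":-0.2},{"tx":0.0007,"ty":0.0039,"tz":0,"spin":0,"fingers":-0.2},{"tx":0.0006,"ty":0.0039,"tz":0,"spin":0,"fingers":-0.2},{"tx":0.0007,"ty":0.0039,"tz":0,"spin":0,"fingers":-0.2},{"tx":0.0006,"ty":0.0039,"tz":0,"spin":0,"fingers":-0.2},{"tx":0.0007,"ty":0.0039,"tz":0,"spin":0,"fingers":-0.2},{"tx":0.0005,"ty":0.003,"tz":0,"spin":0,"fingers":-0.2},{"tx":0.0005,"ty":0.003,"tz":0,"spin":0,"fingers":-0.2}]}}

```text
time: 19.5
eef_pos: [0.5056, 0.0018, 0.0204]
tcp_rot: [0.128, 1.567, -0.128]
contact_force: [0.1, -2.1, -1.4]
gripper_width: 0.601
```

```bash
python3 -c "
from h import *
look(16)"
```

```text
t 19.50 tcp [0.5056 0.0018 0.0204] dock [-0.0148  0.0017] heading-dock(deg) 0.02 F along/lat/z -2.06 -0.44 -1.36 w 0.601
```

View pics/s16.png

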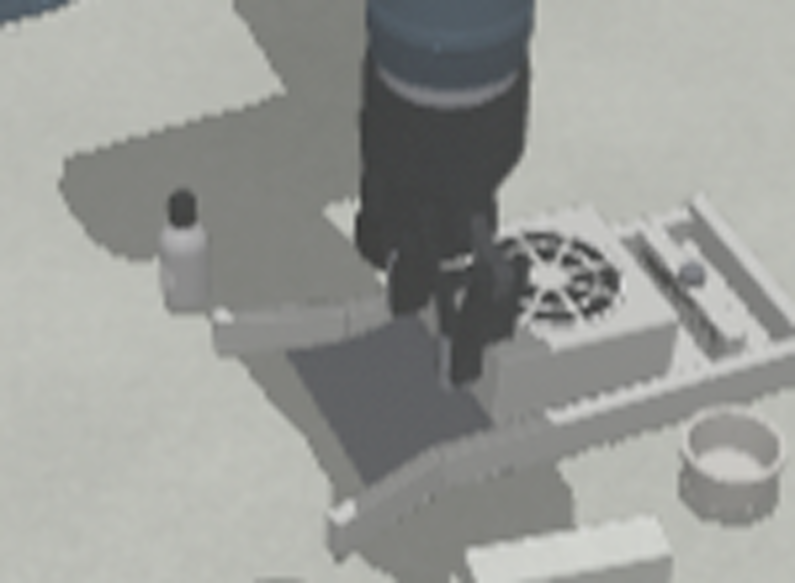

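Call:
{"api": "jog_arm", "payload": {"rows": [{"tx":0.0003,"ty":0.002,"tz":0,"spin":0,"fingers":-0.2},{"tx":0.0003,"ty":0.002,"tz":0,"spin":0,"fingers":-0.2},{"tx":0.0003,"ty":0.002,"tz":0,"spin":0,"fingers":-0.2},{"tx":0.0003,"ty":0.002,"tz":0,"spin":0,"fingers":-0.2},{"tx":0.0003,"ty":0.002,"tz":0,"spin":0,"fingers":-0.2}]}}

```text
time: 20.23
eef_pos: [0.5072, 0.0116, 0.0205]
tcp_rot: [0.128, 1.567, -0.129]
contact_force: [0.0, -2.0, -0.4]
gripper_width: 0.601
```

Call:
{"api": "jog_arm", "payload": {"rows": [{"tx":0.0002,"ty":0.0015,"tz":0,"spin":0,"fingers":-0.2},{"tx":0.0002,"ty":0.0015,"tz":0,"spin":0,"fingers":-0.2},{"tx":0.0003,"ty":0.0015,"tz":0,"spin":0,"fingers":-0.2},{"tx":0.0002,"ty":0.0015,"tz":0,"spin":0,"fingers":-0.2}]}}

```text
time: 20.72
eef_pos: [0.5081, 0.0177, 0.0205]
tcp_rot: [0.128, 1.567, -0.128]
contact_force: [-0.4, -0.4, 1.5]
gripper_width: 0.596
```

```bash
python3 -c "
from h import *
look(17)"
```

```text
t 20.73 tcp [0.5081 0.0177 0.0205] dock [0.0013 0.0019] heading-dock(deg) 0.02 F along/lat/z -0.44 0.33 1.51 w 0.596
```

View pics/s17.png

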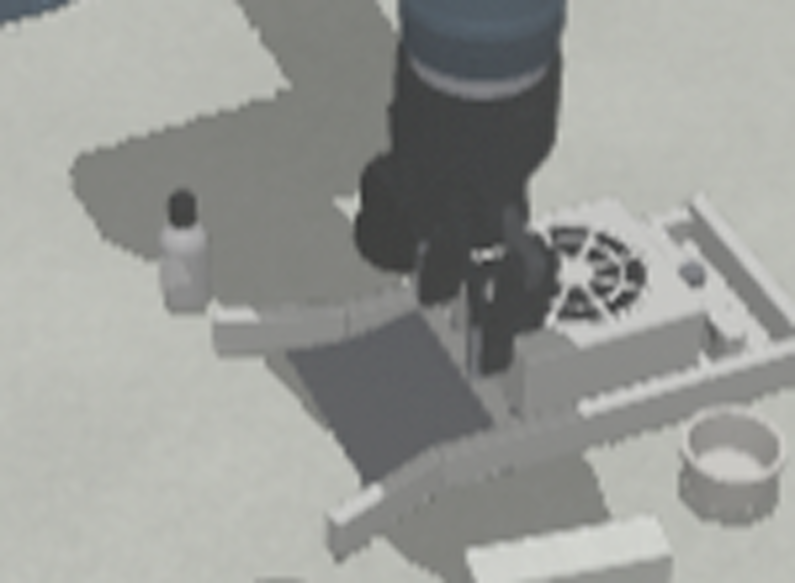

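View pics/t17.png

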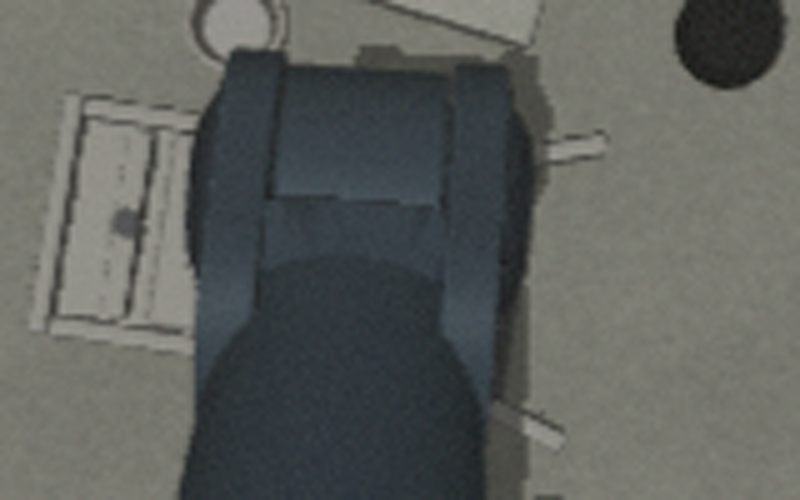

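Call:
{"api": "jog_arm", "payload": {"rows": [{"tx":0.0002,"ty":0.0012,"tz":0,"spin":0,"fingers":-0.2},{"tx":0.0002,"ty":0.0012,"tz":0,"spin":0,"fingers":-0.2},{"tx":0.0002,"ty":0.0012,"tz":0,"spin":0,"fingers":-0.2},{"tx":0.0002,"ty":0.0012,"tz":0,"spin":0,"fingers":-0.2},{"tx":0.0002,"ty":0.0012,"tz":0,"spin":0,"fingers":-0.2}]}}

```text
time: 21.45
eef_pos: [0.5091, 0.0237, 0.0205]
tcp_rot: [0.128, 1.567, -0.128]
contact_force: [-1.0, -1.6, 1.8]
gripper_width: 0.598
```

Call:
{"api": "jog_arm", "payload": {"rows": [{"tx":0.0002,"ty":0.001,"tz":0,"spin":0,"fingers":-0.2},{"tx":0.0001,"ty":0.001,"tz":0,"spin":0,"fingers":-0.2},{"tx":0.0002,"ty":0.001,"tz":0,"spin":0,"fingers":-0.2}]}}

```text
time: 21.82
eef_pos: [0.5095, 0.0267, 0.0204]
tcp_rot: [0.128, 1.567, -0.128]
contact_force: [-0.6, -1.6, 1.7]
gripper_width: 0.6
```

```bash
python3 -c "
from h import *
look(18)"
```

```text
t 21.82 tcp [0.5095 0.0267 0.0204] dock [0.0104 0.0019] heading-dock(deg) 0.02 F along/lat/z -1.72 0.33 1.75 w 0.6
```

View pics/s18.png

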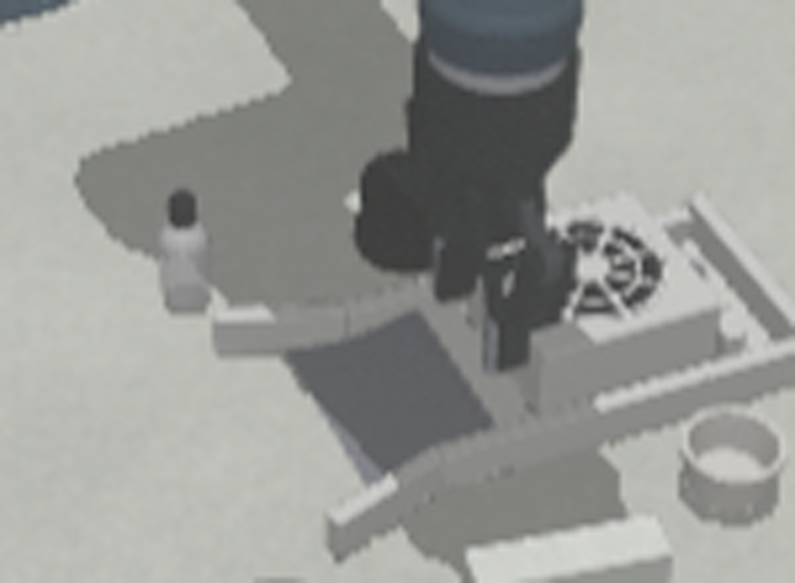

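Tail is over the lip and the collector sits flat in the well, nearly at the stop. I'll go on in 0.6 mm steps, reading the force.

Call:
{"api": "jog_arm", "payload": {"rows": [{"tx":0.0001,"ty":0.0007,"tz":0,"spin":0,"fingers":-0.2},{"tx":0.0001,"ty":0.0007,"tz":0,"spin":0,"fingers":-0.2},{"tx":0.0001,"ty":0.0007,"tz":0,"spin":0,"fingers":-0.2}]}}

```text
time: 22.3
eef_pos: [0.5098, 0.0288, 0.0204]
tcp_rot: [0.128, 1.567, -0.128]
contact_force: [0.3, -1.5, -0.4]
gripper_width: 0.598
```

Call:
{"api": "jog_arm", "payload": {"rows": [{"tx":0.0001,"ty":0.0007,"tz":0,"spin":0,"fingers":-0.2},{"tx":0.0001,"ty":0.0007,"tz":0,"spin":0,"fingers":-0.2},{"tx":0.0001,"ty":0.0007,"tz":0,"spin":0,"fingers":-0.2}]}}

```text
time: 22.68
eef_pos: [0.5101, 0.0309, 0.0204]
tcp_rot: [0.128, 1.567, -0.128]
contact_force: [0.4, -2.3, 1.5]
gripper_width: 0.6
```

Call:
{"api": "jog_arm", "payload": {"rows": [{"tx":0.0001,"ty":0.0006,"tz":0,"spin":0,"fingers":-0.2},{"tx":0.0001,"ty":0.0006,"tz":0,"spin":0,"fingers":-0.2}]}}

```text
time: 22.92
eef_pos: [0.5101, 0.0314, 0.0204]
tcp_rot: [0.127, 1.567, -0.13]
contact_force: [-2.0, -5.6, 1.6]
gripper_width: 0.603
```

Call:
{"api": "jog_arm", "payload": {"rows": [{"tx":0,"ty":0.0005,"tz":0,"spin":0,"fingers":-0.2},{"tx":0,"ty":0,"tz":0,"spin":0,"fingers":-0.2}]}}

```text
time: 23.18
eef_pos: [0.51, 0.0314, 0.0204]
tcp_rot: [0.127, 1.567, -0.131]
contact_force: [-0.2, -5.1, 1.8]
gripper_width: 0.604
```

Call:
{"api": "jog_arm", "payload": {"rows": [{"tx":0.0001,"ty":0.0007,"tz":0,"spin":0,"fingers":-0.2},{"tx":0,"ty":0,"tz":0,"spin":0,"fingers":-0.2}]}}

```text
time: 23.42
eef_pos: [0.5099, 0.0315, 0.0205]
tcp_rot: [0.126, 1.567, -0.133]
contact_force: [-1.9, -7.9, 2.2]
gripper_width: 0.602
```

Call:
{"api": "jog_arm", "payload": {"rows": [{"tx":0.0001,"ty":0.0005,"tz":0,"spin":0,"fingers":-0.2},{"tx":0,"ty":0,"tz":0,"spin":0,"fingers":-0.2}]}}

```text
time: 23.68
eef_pos: [0.5099, 0.0315, 0.0205]
tcp_rot: [0.126, 1.568, -0.134]
contact_force: [-1.7, -8.5, 2.6]
gripper_width: 0.602
```

Call:
{"api": "jog_arm", "payload": {"rows": [{"tx":0.0001,"ty":0.0005,"tz":0,"spin":0,"fingers":-0.2},{"tx":0,"ty":0,"tz":0,"spin":0,"fingers":-0.2},{"tx":0,"ty":0,"tz":0,"spin":0,"fingers":-0.2}]}}

```text
time: 24.05
eef_pos: [0.5098, 0.0315, 0.0205]
tcp_rot: [0.125, 1.568, -0.135]
contact_force: [-2.8, -9.1, 4.0]
gripper_width: 0.603
```

```bash
python3 -c "
from h import *
look(19)"
```

```text
t 24.05 tcp [0.5098 0.0315 0.0205] dock [0.0152 0.0024] heading-dock(deg) -0.1 F along/lat/z -9.42 1.28 3.95 w 0.603
```

View pics/s19.png

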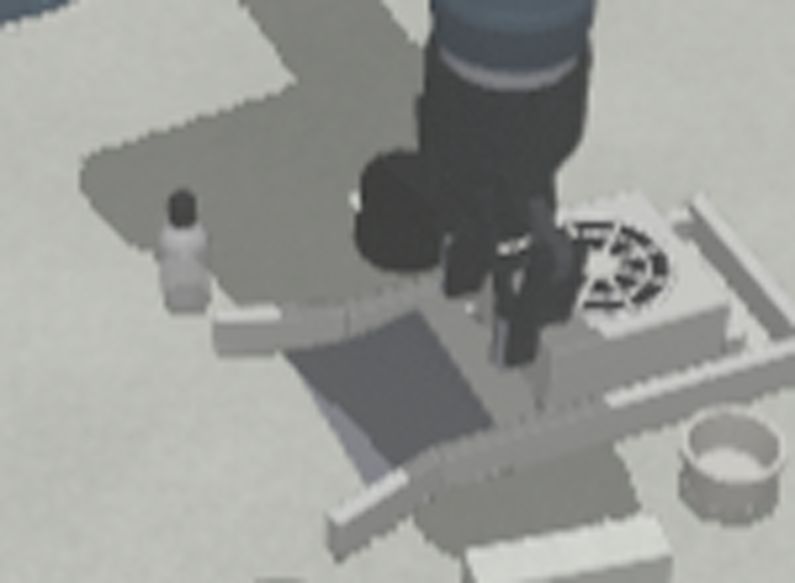

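Call:
{"api": "jog_arm", "payload": {"rows": [{"tx":0,"ty":0,"tz":0,"spin":0,"fingers":-0.2},{"tx":0,"ty":0,"tz":0,"spin":0,"fingers":-0.2},{"tx":0,"ty":0,"tz":0,"spin":0,"fingers":-0.2},{"tx":0,"ty":0,"tz":0,"spin":0,"fingers":-0.2},{"tx":0,"ty":0,"tz":0,"spin":0,"fingers":-0.2},{"tx":0,"ty":0,"tz":0,"spin":0,"fingers":-0.2}]}}

```text
time: 24.9
eef_pos: [0.5098, 0.0315, 0.0205]
tcp_rot: [0.125, 1.568, -0.135]
contact_force: [-2.6, -10.6, 3.6]
gripper_width: 0.601
```

Call:
{"api": "jog_arm", "payload": {"rows": [{"tx":-0.0002,"ty":-0.001,"tz":0,"spin":0,"fingers":-0.2},{"tx":-0.0002,"ty":-0.001,"tz":0,"spin":0,"fingers":-0.2},{"tx":-0.0002,"ty":-0.0015,"tz":0,"spin":0,"fingers":-0.2},{"tx":-0.0006,"ty":-0.004,"tz":0,"spin":0,"fingers":-0.2},{"tx":-0.0016,"ty":-0.01,"tz":0,"spin":0,"fingers":-0.2},{"tx":-0.0033,"ty":-0.02,"tz":0,"spin":0,"fingers":-0.2},{"tx":-0.0033,"ty":-0.02,"tz":0,"spin":0,"fingers":-0.2},{"tx":0,"ty":0,"tz":0.03,"spin":0,"fingers":-0.2},{"tx":0,"ty":0,"tz":0.05,"spin":0,"fingers":-0.2},{"tx":0,"ty":-0.03,"tz":0.05,"spin":0,"fingers":-0.2},{"tx":-0.01,"ty":-0.05,"tz":0.03,"spin":0,"fingers":-0.2},{"tx":-0.02,"ty":-0.05,"tz":0,"spin":0,"fingers":-0.2},{"tx":-0.02,"ty":-0.05,"tz":0,"spin":0,"fingers":-0.2},{"tx":-0.02,"ty":-0.05,"tz":0,"spin":0,"fingers":-0.2},{"tx":-0.02,"ty":-0.05,"tz":0,"spin":0,"fingers":-0.2},{"tx":0,"ty":0,"tz":0,"spin":0,"fingers":-0.2},{"tx":0,"ty":0,"tz":0,"spin":0,"fingers":-0.2}]}}

```text
time: 27.02
eef_pos: [0.4109, -0.3031, 0.1803]
tcp_rot: [0.13, 1.567, -0.128]
contact_force: [-0.5, 0.5, -1.1]
gripper_width: 0.6
```

Run:
```python
from h import *
look(20)
from rig import manip
import cv2
cv2.imwrite("pics/topfull.png",manip.grab_frame("top")["color"][:,:,::-1])
```

```text
t 27.02 tcp [ 0.4109 -0.3031  0.1803] dock [-0.331   0.0454] heading-dock(deg) -0.02 F along/lat/z 0.4 0.53 -1.12 w 0.6
```

View pics/s20.png

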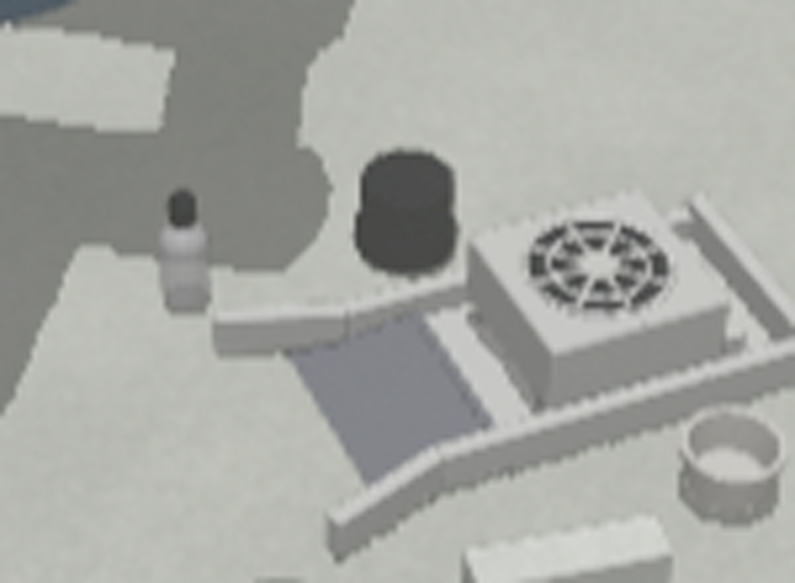

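View pics/t20.png

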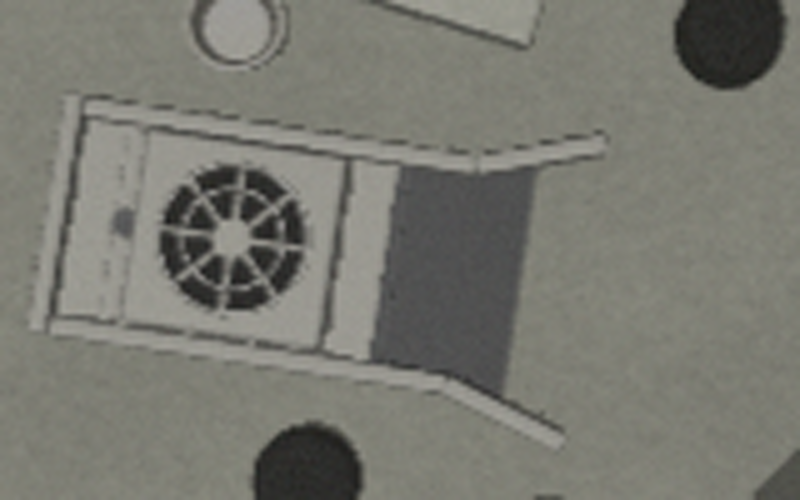

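View pics/topfull.png

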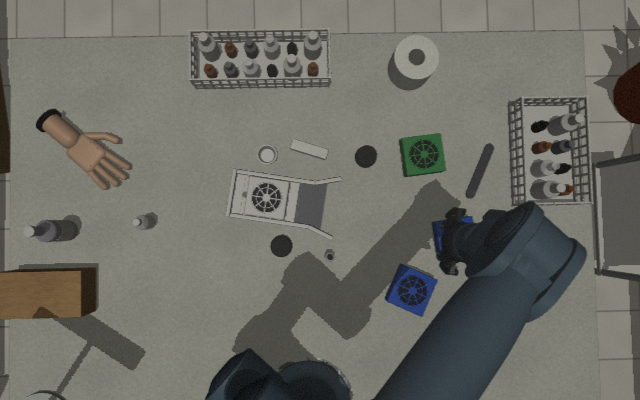

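The collector sits flat in the well with its nose against the stop: no gap shows at (140,230) in the top crop. The jars, polish, buffer and cup are at the same pixels as at the start, and the arm is clear of everything.

```bash
python3 -c "
from rig import manip
print(manip.sign_off())"
```

```text
the job is handed in; nothing more can be done
None
```

The white collector is home and flat in the dock's well. I pushed it up the ramp and over the lip, and it met the end stop with its origin at about dock x = 74 mm. I then pressed it there at about 9–11 N for roughly 1 s, backed off and handed the job in at about 27 s.

- **Last checks:** both cameras show it flat, square and against the stop. The jars, polish, buffer, cup, file and look-alikes that were in view sit where they started. The arm was clear of everything. The highest push force I read was about 11 N.
- **What went wrong:** on my first approach the fingertips came in too high and rode onto the collector's rear top edge, with about 5 N downward. It moved about 2 mm towards the dock. I backed off, felt the table to find the tip height (about 17 mm above the reported TCP, although the spec puts the tips ahead of it), and came in again lower.
- **Side effect during the press:** the finger force also had a vertical part of 2–4 N, but after release the collector still looked level.

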